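# Measure a shoe last on the length gauge

## Task

Measure the shoe last that stands on the bench gauge. Push it along the plate until its heel is fully home in the heel cup and it points straight along the plate's centre line, and only then push the toe slide up until its face just touches the toe of the last. Push gently with the fingertips or the outside of the fingers only, without pinching anything or lifting or tipping the last; leave the other things on the bench alone, and take the hand clear at the end.

Things in the scene. Friction and masses are not known exactly. Their poses are not given: they have to be found in the camera images.
- gauge: Last gauge screwed to the bench: aluminium plate 450 x 120 x 10 mm, its top 10 mm above the bench, scales along both edges. Origin at bench height on the centre line; x along the plate from the heel cup towards the toe slide (plate from x = -215 to 235 mm), y across, z up. Fixed.
- heel_stop (a point): Middle of the back of the heel cup's inner face, on the centre line, 20 mm above the plate; axes as the gauge's. The fixed steel cup at the plate's -x end opens towards +x: inner radius 34 mm, wall 6 mm, reaching 65 deg either side of the back (mouth 62 mm wide, 20 mm deep), 42 mm tall. Its curve centres a heel pushed into it.
- toe_slide (a joint): Travel of the toe slide along the plate, m: 0 = fully back at the end away from the heel cup, growing towards the heel cup, 0.2 at most. It slides stiffly (about 2 N), stays where it is left, and cannot turn or lift.
- toe_face (a point): Middle of the toe slide's flat face, 16 mm above the plate; axes as the gauge's, face looking to -x. The slide is a black bar across the plate, 118 wide, 18 thick, top 44 mm above the plate. Its back is flat and free to push within 45 mm of the centre; farther out, webs reach 36 mm and runners on the plate's edges (70 mm from the centre) 43 mm behind the face.
- last: Shoe last on the gauge: solid beech foot form, about 0.45 kg, 240 mm long, lacquered, sliding easily on the polished gauge. Origin on its underside midway from heel to toe; x towards the toe, y left, z up. 79 mm wide at the ball (48 mm ahead of the origin), 59 at the heel. Top: flat cone 104 mm up, from 115 to 28 mm behind the origin, then sloping down to 45 mm up at 65 mm ahead.
- last_heel (a point): Rearmost point of the last's heel, 120 mm behind the last's origin and 20 mm above its underside; axes as the last's. The heel is round in plan, radius about 28 mm.
- last_toe (a point): Tip of the last's toe, 120 mm ahead of the last's origin, 16 mm above its underside; axes as the last's. The toe is rounded: half width 21, 30, 36 mm at 12, 25, 40 mm behind the tip; 31 mm tall at 20 mm behind it; its underside rises 9 mm near the tip.
- mate_last: The other last of the pair, 240 mm long, 104 mm tall, standing on the bench beyond the heel end of the gauge. To be left alone. Origin on its underside midway, x from heel to toe.
- shoe_brush: Shoe brush, 170 x 52 x 44 mm, lying bristles down beside the gauge, to be left alone. Origin at the centre of its underside, x along it.
- polish_tin: Round polish tin, 84 mm across, 26 mm tall, beside the gauge, to be left alone. Origin at the centre of its underside.
- hammer: Cobbler's hammer lying on the bench beyond the toe end of the gauge, 255 mm long, head 105 mm wide and 37 mm tall at its +x end, handle 21 mm thick, to be left alone. Origin at bench height, 88 mm from the head along the handle.
Not all that is in view belongs to the job. What is shaped like the last but red is not meant.

How it is judged:
By the outcome, as a careful person would: the job done as asked, in the order asked, and still so for the second after the job is handed in, with the robot touching nothing.
It also fails if it takes over 56 s, if anything falls off the work surface, if the arm or the gripper's body presses on something with over 40 N, if the wrist force passes 120 N, or if a joint passes its speed limit or range.

## Robot

A 7-joint arm with a two-finger parallel gripper is mounted at the origin on the work surface. World frame = base frame: x ahead of the robot, y to its left, z up, the work surface at z = 0. Lengths are in m, angles in rad, forces in N, time in s.
With the tool pointing down it reaches from about 0.4 to 0.9 m from the base axis. Payload 5.5 kg.
Tool frame: the origin (TCP) lies at the very end of the fingers, on their centre line; the grasp point (between the pads) lies 19 mm behind it; z points along the fingers, y is the line along which they close (so a half turn about z gives the same grasp; the last joint's range is limited). The gripper opens to 85 mm and grips with 20 to 120 N. Pads are 22 mm wide; open, the fingers measure 114 mm over their backs; the gripper's body (76 mm by 85 mm) begins 54 mm behind the grasp point. The pads swing forward as they close: fully open they stand 13 mm farther back than shut.
Start: joints at [-0.901, 0.501, -0.427, 1.55, 0.221, 1.138, -0.21], TCP at [0.257, 0.597, 0.231] pointing down, gripper open.
Joint ranges: [-2.88, 2.88], [-0.31, 2.03], [-1.54, 1.56], [0.2, 2.42], [-1.41, 4.55], [0.19, 2.02], [-2.57, 2.57]. Speed limits (rad/s): [2.57, 2.57, 3.14, 3.14, 3.14, 3.14, 3.14].

## Interface

Orientations are given as a rotation vector (axis times angle).
In Python, from workcell import state, cams, manip gives the robot as it stands.
- The arm moves only by the tool carry_out, never from a script. Its argument "motion" is a list of rows, each a list of 3 entries, a list of its own where there are three numbers: the shift along the tool's x, y, z in cm, then the turn, a rotation vector about the tool's x, y, z in degrees, then the opening, from 0 (shut) to 1 (fully open). A call has exactly 5 rows; each row shifts and turns the commanded pose from where the row before left it, along the tool's axes as they then stand; what a row does not reach is not made up. A row lasts 1/8 s, in which the tool goes at most 62.5 mm and 10.7 degrees, less where a joint would pass 70% of its speed; a pose out of reach is approached as far as the arm can. A call is refused whole if a number of a shift passes 6.25 or a number of a turn 10.7, either way. A call with a gripper value outside its range is refused whole. The fingers move at their own pace and stop on an object; the grip force is fixed at half the most. Time passes only in rows, so rows that do not move let the fingers close, or fill a call up. It gives the time, the measured TCP pose, the force, the opening and the grip force at its end, in the units of the state.
- state(): the state, without advancing time (a new reading comes with each control period).
- cams.camera(name): name is "scene" or "top" or "wrist"; returns (picture, depth): 420x560x3 uint8, red, green, blue; 420x560 float32, m along the optical axis (not along the pixel's ray), 0 where there is no reading.
- cams.camera_info(name): a dict with "fov_y" (degrees; the focal length in pixels is half the picture's height over the tangent of half this angle, whatever the lens; pixels are square), "cx", "cy" (the principal point, pixels), "eye" and "attitude" of the camera in the world. Camera axes: x right, y down, z forward; pixel columns grow to the right and rows downward; lengths in m; the calibration is good to about 2 mm. The wrist camera is an equidistant fisheye: a pixel r from the principal point sees the ray r / f radians off the axis. A picture is of the moment at which its call begins: read the wrist's pose just before it. camera_info takes no time and is no camera call; for the wrist camera it gives the pose at the moment of the call.
- manip.finish_job(): hands the job in; it is judged then, once.
The state is a dict: "time": time; "qpos": joint angles; "qd": joint speeds; "joint_torque": joint torques, N m; "tcp_pos": TCP position; "tool_rot": TCP orientation; "ft_force": force on the tool from outside, world axes, zero at the start; "ft_torque": the same for the moment, N m; "width": finger opening in m; "finger_force": force on a finger pad.
Only numpy, scipy, OpenCV 4.12 (cv2) and the standard library are available. Lean on these libraries where they do the work, as an engineer would, in place of code of your own. Each camera call takes 0.05 s, during which the arm holds its last target. There are 200 camera calls.

## Working session

There is one attempt and no reset: what is moved stays moved. The work goes in short steps, Python scripts to look and compute and a tool call to move; the robot and the scene stay as the last step left them, time stands still between calls to the robot, and variables do not carry over. Pictures are saved under pics/ and viewed, at most 10 in all, crops included, and the job is handed in when it is done.

Besides the shell and the picture viewer there is one more tool, called after "Emit:" as name([rows], argument=value, ...), one row to a line, values as JSON. carry_out: Moves the arm, as the interface text tells. Its arguments: {"type":"object","properties":{"motion":{"type":"array"}},"required":["motion"]}

```bash
ls; mkdir -p pics
cat > h.py <<'E'
import numpy as np, cv2
from scipy.spatial.transform import Rotation as R
from workcell import state, cams, manip
E
python3 - <<'E'
from h import *
for n in ["scene","top"]:
    i=cams.camera_info(n); print(n,i)
    p,d=cams.camera(n); cv2.imwrite(f"pics/{n}0.png",p[:,:,::-1]); np.savez(f"pics/{n}0.npz",p=p,d=d)
s=state(); print(s["time"],s["tcp_pos"],s["tool_rot"],s["width"],s["ft_force"])
E
```

```text
pics
scene {'fov_y': 47.017639351581614, 'cx': 278.38249592151436, 'cy': 217.50025341371256, 'eye': array([ 1.37723949, -0.523914  ,  1.13752971]), 'attitude': array([-2.12194387, -1.24296771,  0.45514681])}
top {'fov_y': 47.27570120319586, 'cx': 285.6167112803449, 'cy': 205.43195427432255, 'eye': array([0.41543014, 0.00431278, 1.44528694]), 'attitude': array([-2.20599779,  2.15864932, -0.10792317])}
0.1 [0.25699457 0.59635845 0.23034202] [-6.34542490e-01 -3.07640630e+00  2.72198466e-03] 0.08494904795523324 [-0.00624362  0.51977315 -0.93622388]
```

View pics/scene0.png

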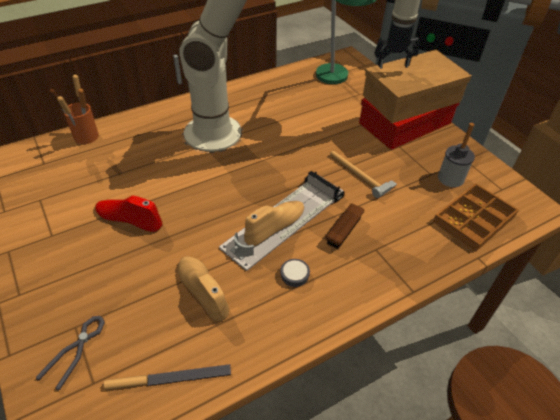

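View pics/top0.png

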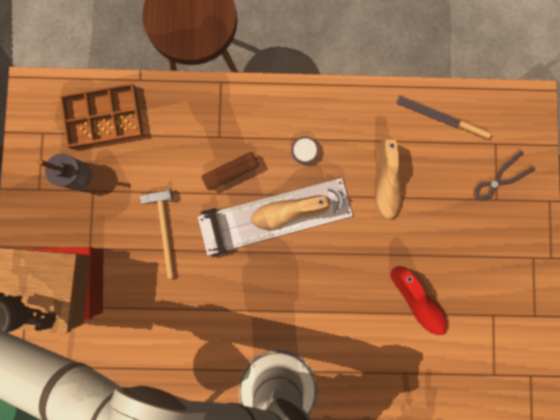

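The candidates in the top view are the last on the gauge at (290,212), its mate at (390,180), which is on the bench and must be left, and the red last at (420,300), a decoy. I choose the one on the gauge. Next I'll take a close crop and measure.

```bash
cat >> h.py <<'E'
def rays(n,uv,info=None):
    i=info or cams.camera_info(n); uv=np.atleast_2d(uv).astype(float)
    f=210/np.tan(np.radians(i["fov_y"]/2)); x=(uv-[i["cx"],i["cy"]])/f
    if n=="wrist":
        r=np.linalg.norm(x,axis=1,keepdims=True)+1e-12; d=np.hstack([x/r*np.sin(r),np.cos(r)])
    else: d=np.hstack([x,np.ones((len(x),1))])
    return i["eye"],d,R.from_rotvec(i["attitude"])
def plane(n,uv,z,info=None):
    e,d,r=rays(n,uv,info); w=r.apply(d); return e+w*((z-e[2])/w[:,2])[:,None]
def cloud(n,d,info=None):
    v,u=np.mgrid[:420,:560]; e,q,r=rays(n,np.c_[u.ravel(),v.ravel()],info)
    return (e+r.apply(q/q[:,2:]*d.reshape(-1,1))).reshape(420,560,3)
E
python3 - <<'E'
from h import *
z=np.load("pics/top0.npz"); p,d=z["p"],z["d"]
W=cloud("top",d)
hsv=cv2.cvtColor(p,cv2.COLOR_RGB2HSV)
roi=np.zeros((420,560),bool); roi[170:265,190:362]=1
white=(hsv[...,1]<60)&(hsv[...,2]>110)&roi
white=cv2.morphologyEx(white.astype(np.uint8),cv2.MORPH_OPEN,np.ones((3,3)))
k,l,st,c=cv2.connectedComponentsWithStats(white); print(st)
pts=np.argwhere(white)[:,::-1]
P=plane("top",pts,0.01); rc=cv2.minAreaRect((P[:,:2]*1000).astype(np.float32)); print("plate",rc, cv2.boxPoints(rc))
wood=(hsv[...,1]>90)&roi&(W[...,2]>0.03)&(d>0)
Q=W[wood]; print("z of plate",np.median(W[white>0][:,2]),len(Q))
for a,b in[(.03,.06),(.06,.095),(.095,.13)]:
    q=Q[(Q[:,2]>a)&(Q[:,2]<b)]
    print(a,len(q)); 
    if len(q)>10: print(np.median(q,0),cv2.minAreaRect((q[:,:2]*1000).astype(np.float32)))
blk=(hsv[...,2]<70)&roi&(W[...,2]>.035)
q=W[blk]; print("slide",len(q),np.median(q,0),cv2.minAreaRect((q[:,:2]*1000).astype(np.float32)))
cv2.imwrite("pics/crop1.png",cv2.resize(p[170:265,190:362,::-1],None,fx=4.6,fy=4.6,interpolation=cv2.INTER_CUBIC))
E
```

```text
[[     0      0    560    420 231808]
 [   218    179    134     68   2982]
 [   199    215     18     39    410]]
plate ((508.8118591308594, 20.343170166015625), (118.15784454345703, 446.4372863769531), 16.30619239807129) [[ 389.4362   217.99522]
 [ 514.7826  -210.48412]
 [ 628.1875  -177.30888]
 [ 502.84113  251.17046]]
z of plate 0.009991934586120021 2238
0.03 1375
[0.52607335 0.08697287 0.04453673] ((566.9680786132812, 74.91159057617188), (238.67822265625, 372.97039794921875), 22.73221778869629)
0.06 438
[ 0.51849038 -0.01730657  0.07248264] ((516.8786010742188, 30.826461791992188), (95.00354766845703, 334.59405517578125), 21.048959732055664)
0.095 425
[ 0.53691939 -0.07821021  0.11088934] ((537.0300903320312, -78.06529235839844), (36.49049377441406, 109.2455825805664), 12.841065406799316)
slide 125 [0.45841364 0.18645588 0.05287491] ((430.3757019042969, 128.01211547851562), (233.0194854736328, 88.32615661621094), 62.351566314697266)
```

View pics/crop1.png

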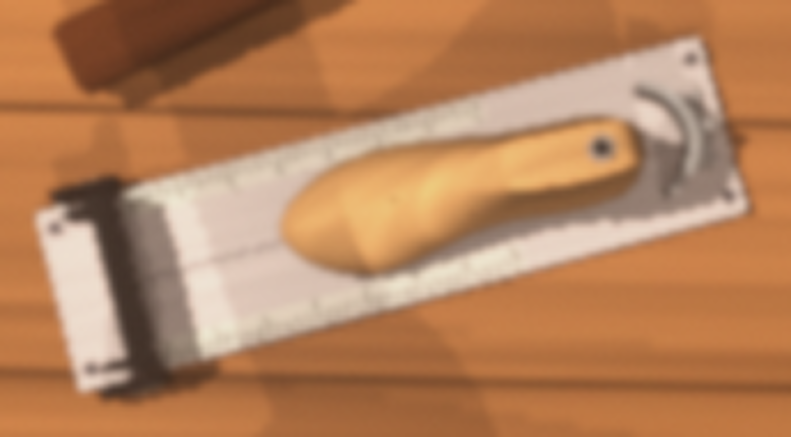

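The close crop confirms the choice: a beech last with the toe at crop (285,230) and the heel at (640,145). The cup is at (690,130) and the slide bar at (130,280). The last's heel is turned off the centre line. Next I'll express everything in the gauge frame.

```bash
cat >> h.py <<'E'
th=np.radians(106.3); G0=np.array([.5116,.0108])
def tog(P): 
    q=np.asarray(P)[...,:2]-G0; return np.stack([q@[np.cos(th),np.sin(th)],q@[-np.sin(th),np.cos(th)]],-1)
def fromg(x,y): return G0+x*np.array([np.cos(th),np.sin(th)])+y*np.array([-np.sin(th),np.cos(th)])
E
cat > m.py <<'E'
from h import *
def lastscan(p,W,ok):
    g=tog(W)*1000; z=W[...,2]*1000
    hsv=cv2.cvtColor(p,cv2.COLOR_RGB2HSV)
    m=ok&(abs(g[...,1])<62)&(g[...,0]>-225)&(g[...,0]<240)
    wood=m&(hsv[...,1]>90)&(z>22)
    wood=cv2.morphologyEx(wood.astype(np.uint8),cv2.MORPH_OPEN,np.ones((3,3)))>0
    G=g[wood];Z=z[wood]
    print("wood extents x",np.percentile(G[:,0],[0.3,99.7]),len(G))
    lo,hi=np.percentile(G[:,0],[0.3,99.7])
    for a in np.arange(lo,hi,20):
        s=(G[:,0]>=a)&(G[:,0]<a+20); print("x%.0f ymin %.0f ymax %.0f zmax %.0f"%(a+10,*np.percentile(G[s,1],[1,99]),Z[s].max()))
    c=(Z>110)&(Z<118); q=G[c]; print("cone",len(q),q.mean(0),cv2.minAreaRect(q.astype(np.float32)))
    grey=m&~wood&(hsv[...,1]<90)&(z>46)&(z<60)
    for nm,s in(("cup",grey&(g[...,0]<-100)),("slide",grey&(g[...,0]>80))):
        q=g[s]; print(nm,len(q)); 
        if len(q)>5: print(np.percentile(q,[2,50,98],0).round(1).tolist(),np.median(z[s]))
    return G,Z
if __name__=="__main__":
    z=np.load("pics/top0.npz"); lastscan(z["p"],cloud("top",z["d"]),z["d"]>0)
    z=np.load("pics/scene0.npz"); lastscan(z["p"],cloud("scene",z["d"]),z["d"]>0)
E
python3 m.py
```

```text
wood extents x [-146.39402805  188.88532294] 1674
x-136 ymin -24 ymax 28 zmax 124
x-116 ymin -25 ymax 30 zmax 120
x-96 ymin -25 ymax 29 zmax 119
x-76 ymin -27 ymax 27 zmax 118
x-56 ymin -27 ymax 26 zmax 115
x-36 ymin -33 ymax 28 zmax 98
x-16 ymin -37 ymax 31 zmax 84
x4 ymin -36 ymax 34 zmax 72
x24 ymin -39 ymax 36 zmax 64
x44 ymin -36 ymax 34 zmax 55
x64 ymin -28 ymax 25 zmax 50
x84 ymin -18 ymax 11 zmax 37Traceback (most recent call last):
  File "m.py", line 20, in <module>
    z=np.load("pics/top0.npz"); lastscan(z["p"],cloud("top",z["d"]),z["d"]>0)
                                ~~~~~~~~^^^^^^^^^^^^^^^^^^^^^^^^^^^^^^^^^^^^^
  File "m.py", line 12, in lastscan
    s=(G[:,0]>=a)&(G[:,0]<a+20); print("x%.0f ymin %.0f ymax %.0f zmax %.0f"%(a+10,*np.percentile(G[s,1],[1,99]),Z[s].max()))
                                                                                    ~~~~~~~~~~~~~^^^^^^^^^^^^^^^
    return _quantile_unchecked(
        a, q, axis, out, overwrite_input, method, keepdims, weights)
    return _ureduce(a,
                    func=_quantile_ureduce_func,
    ...<5 lines>...
                    overwrite_input=overwrite_input,
                    method=method)
    r = func(a, **kwargs)
    result = _quantile(arr,
                       quantiles=q,
    ...<2 lines>...
                       out=out,
                       weights=wgt)
    slices_having_nans = np.isnan(arr[-1, ...])
                                  ~~~^^^^^^^^^
IndexError: index -1 is out of bounds for axis 0 with size 0
```

```bash
sed -i 's/(G\[:,0\]<a+20); print/(G[:,0]<a+20)\&(abs(G[:,0])<175)\n        if s.sum()>8: print/' m.py; python3 m.py; python3 -c "
from h import *
s=state(); print(R.from_rotvec(s['tool_rot']).as_matrix().round(3)); print(cams.camera_info('wrist'))"
```

```text
wood extents x [-146.39402805  188.88532294] 1674
x-136 ymin -24 ymax 28 zmax 124
x-116 ymin -25 ymax 30 zmax 120
x-96 ymin -25 ymax 29 zmax 119
x-76 ymin -27 ymax 27 zmax 118
x-56 ymin -27 ymax 26 zmax 115
x-36 ymin -33 ymax 28 zmax 98
x-16 ymin -37 ymax 31 zmax 84
x4 ymin -36 ymax 34 zmax 72
x24 ymin -39 ymax 36 zmax 64
x44 ymin -36 ymax 34 zmax 55
x64 ymin -28 ymax 25 zmax 50
x84 ymin -18 ymax 11 zmax 37
cone 239 [-101.23346804    0.59811627] ((-99.25038146972656, 0.9712638854980469), (33.97275924682617, 87.6885986328125), 88.61205291748047)
cup 65
[[-189.6, -35.1], [-180.6, -1.4], [-163.7, 34.0]] 51.720849156694285
slide 112
[[177.8, -44.9], [191.3, 2.1], [195.9, 52.3]] 52.83013008680926
wood extents x [-158.78939037   69.63142941] 1531
x-149 ymin -23 ymax 15 zmax 115
x-129 ymin -30 ymax 15 zmax 117
x-109 ymin -30 ymax 14 zmax 118
x-89 ymin -31 ymax 11 zmax 119
x-69 ymin -33 ymax 9 zmax 115
x-49 ymin -37 ymax 2 zmax 103
x-29 ymin -40 ymax 2 zmax 86
x-9 ymin -43 ymax 21 zmax 74
x11 ymin -43 ymax 24 zmax 68
x31 ymin -41 ymax 22 zmax 57
x51 ymin -37 ymax 21 zmax 50
x71 ymin -26 ymax 1 zmax 40
cone 179 [-106.06323524   -3.10780312] ((-106.24424743652344, -2.051504135131836), (34.419620513916016, 78.872802734375), 86.09040832519531)
cup 74
[[-193.8, -36.8], [-185.0, -6.7], [-157.2, 30.6]] 50.97624197433659
slide 128
[[172.5, -60.5], [179.4, -5.2], [190.5, 47.9]] 51.643446423877414
[[-0.918  0.396 -0.001]
 [ 0.396  0.918 -0.002]
 [ 0.    -0.002 -1.   ]]
{'fov_y': 65.70646984690485, 'cx': 274.83951275383714, 'cy': 207.64113008640615, 'eye': array([0.19549739, 0.62343871, 0.37274086]), 'attitude': array([2.43230764, 1.60049155, 0.21083482])}
```

```bash
cat >> h.py <<'E'
def plan(gx,gy,z,n,yaw=None,show=True):
    """n equal rows from the present pose to gauge (gx,gy) m, height z; yaw=angle of tool y from gauge x, deg; tool down"""
    s=state(); r=R.from_rotvec(s["tool_rot"]); p=np.array(s["tcp_pos"])
    T=np.r_[fromg(gx,gy),z]
    if yaw is None: rt=r
    else:
        a=th+np.radians(yaw); y=np.array([np.cos(a),np.sin(a),0]); zz=np.array([0,0,-1.]); rt=R.from_matrix(np.c_[np.cross(y,zz),y,zz])
    rel=(r.inv()*rt).as_rotvec(); print("t",s["time"],"gauge",(tog(p)*1000).round(1),"z",p[2].round(4),"F",np.round(s["ft_force"],1),"turn",np.degrees(rel).round(1))
    for k in range(n):
        rk=r*R.from_rotvec(rel*k/n); print((rk.inv().apply((T-p)/n)*100).round(2).tolist(),np.degrees(rel/n).round(2).tolist())
E
python3 -c "
from h import *
plan(.125,-.003,.2,10,0)"
```

```text
t 0.1 gauge [633.5  80. ] z 0.2303 F [-0.   0.5 -0.9] turn [ -0.1  -0.  -39.6]
[-3.88, -3.39, 0.31] [-0.01, -0.0, -3.96]
[-3.64, -3.65, 0.31] [-0.01, -0.0, -3.96]
[-3.38, -3.89, 0.31] [-0.01, -0.0, -3.96]
[-3.1, -4.11, 0.31] [-0.01, -0.0, -3.96]
[-2.81, -4.32, 0.31] [-0.01, -0.0, -3.96]
[-2.5, -4.5, 0.31] [-0.01, -0.0, -3.96]
[-2.19, -4.66, 0.31] [-0.01, -0.0, -3.96]
[-1.86, -4.8, 0.31] [-0.01, -0.0, -3.96]
[-1.52, -4.92, 0.3] [-0.01, -0.0, -3.96]
[-1.18, -5.02, 0.3] [-0.01, -0.0, -3.96]
```

Emit:
carry_out([
  [[-3.9,-3.4,0],[0,0,-4],1],
  [[-3.6,-3.65,0],[0,0,-4],1],
  [[-3.4,-3.9,0.3],[0,0,-4],0],
  [[-3.1,-4.1,0.3],[0,0,-4],0],
  [[-2.8,-4.3,0.3],[0,0,-4],0],
])

```text
time: 0.72
tcp_pos: [0.3691, 0.363, 0.2219]
tool_rot: [-0.087, -3.14, 0.001]
ft_force: [1.9, -0.9, -0.6]
width: 0.0318
finger_force: 0.0
```

Emit:
carry_out([
  [[-2.5,-4.5,0.3],[0,0,-4],0],
  [[-2.2,-4.7,0.3],[0,0,-4],0],
  [[-1.9,-4.8,0.3],[0,0,-4],0],
  [[-1.5,-4.9,0.3],[0,0,-4],0],
  [[-1.2,-5.0,0.3],[0,0,-4],0],
])

```text
time: 1.35
tcp_pos: [0.4816, 0.1315, 0.2071]
tool_rot: [0.46, -3.108, 0.0]
ft_force: [-0.3, 0.6, -0.4]
width: -0.0003
finger_force: 0.0
```

Run:
```python
from h import *
from m import lastscan
i=cams.camera_info("wrist"); p,d=cams.camera("wrist"); cv2.imwrite("pics/w1.png",p[:,:,::-1]); np.savez("pics/w1.npz",p=p,d=d)
W=cloud("wrist",d,i); lastscan(p,W,d>0)
print(state()["width"]); plan(.110,-.003,.018,4,0)
```

```text
wood extents x [-136.36187412   75.37450676] 12141
x-126 ymin -13 ymax 29 zmax 117
x-106 ymin -14 ymax 29 zmax 116
x-86 ymin -16 ymax 28 zmax 115
x-66 ymin -17 ymax 26 zmax 113
x-46 ymin -23 ymax 26 zmax 107
x-26 ymin -29 ymax 29 zmax 90
x-6 ymin -33 ymax 32 zmax 77
x14 ymin -37 ymax 35 zmax 67
x34 ymin -36 ymax 34 zmax 58
x54 ymin -31 ymax 28 zmax 49
x74 ymin -22 ymax 16 zmax 42
cone 1675 [-95.50226139   1.93688169] ((-101.34075164794922, 1.690673828125), (34.73952102661133, 80.58010864257812), 87.12914276123047)
cup 167
[[-188.3, 12.3], [-175.6, 26.0], [-134.3, 36.7]] 51.26669959906926
slide 2322
[[177.2, -54.1], [185.3, 4.8], [194.6, 57.3]] 53.10695761608342
-0.0003466221802994394
t 1.4 gauge [115.6  -5.7] z 0.2065 F [ 3.2 -5.9  0.7] turn [-0.3 -0.   0.2]
[0.07, -0.12, 4.71] [-0.06, -0.01, 0.05]
[0.07, -0.12, 4.71] [-0.06, -0.01, 0.05]
[0.07, -0.13, 4.71] [-0.06, -0.01, 0.05]
[0.07, -0.13, 4.71] [-0.06, -0.01, 0.05]
```

View pics/w1.png

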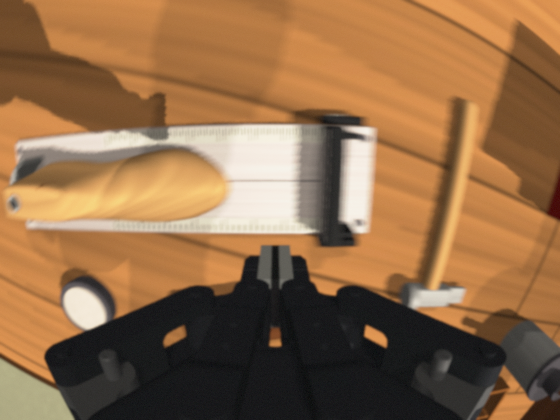

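The wrist view shows the toe tip at (229,186), the plate's centre line at about row 181, and the slide face at column 330. I'll refine the toe against the plate edges in this same picture.

```bash
cat > w.py <<'E'
from h import *
def wscan(p,i,xs=(120,165),xt=60,roi=None):
    """plate edges (y) at gauge x span, and outline of last near toe, cast on z=10 / z=26 mm"""
    v,u=np.mgrid[:420,:560]; uv=np.c_[u.ravel(),v.ravel()]
    hsv=cv2.cvtColor(p,cv2.COLOR_RGB2HSV).reshape(-1,3)
    g=tog(plane("wrist",uv,.010,i))*1000
    wh=(hsv[:,1]<60)&(hsv[:,2]>110)
    for a in range(xs[0],xs[1],15):
        s=wh&(abs(g[:,0]-a)<7)&(abs(g[:,1])<80); 
        if s.sum()>20: print("plate x%d y %s"%(a,np.percentile(g[s,1],[1,99]).round(1)))
    g=tog(plane("wrist",uv,.026,i))*1000
    wd=((hsv[:,1]>90)&(hsv[:,2]>60)&(abs(g[:,1])<50)&(g[:,0]<140)&(g[:,0]>-60)).reshape(420,560).astype(np.uint8)
    k,l,st,_=cv2.connectedComponentsWithStats(wd); l=l.ravel()==1+np.argmax(st[1:,4]); q=g[l]
    tip=np.percentile(q[:,0],99.95); print("toe tip x %.1f y %.1f"%(tip,q[q[:,0]>tip-2,1].mean()))
    for b in(12,25,40):
        s=abs(q[:,0]-tip+b)<1.5; print(" behind",b,"y",np.percentile(q[s,1],[1,99]).round(1),"mid",np.percentile(q[s,1],[1,99]).mean().round(1))
if __name__=="__main__":
    import sys
    p=np.load("pics/w1.npz")["p"]; wscan(p,cams.camera_info("wrist"))
E
python3 w.py
```

```text
plate x120 y [-57.4  57.6]
plate x135 y [-58.1  57.8]
plate x150 y [-58.5  57.1]
toe tip x 66.7 y -3.1
 behind 12 y [-24.7  16. ] mid -4.4
 behind 25 y [-30.8  25.9] mid -2.5
 behind 40 y [-37.   32.9] mid -2.1
```

Run:
```python
from h import *
i=cams.camera_info("wrist"); print(tog(i["eye"])*1000,i["eye"][2])
print(tog(plane("wrist",[[229,186],[227,186],[330,180],[344,180]],.026,i))*1000)
print("slide top face/back",tog(plane("wrist",[[326,180],[342,180]],.054,i))*1000)
print("plate end",tog(plane("wrist",[[376,180],[362,227],[15,150],[28,228]],.010,i))*1000)
z=np.load("pics/w1.npz");h=cv2.cvtColor(z["p"],cv2.COLOR_RGB2HSV)
W=cloud("wrist",z["d"],i)
for u in range(206,240,3): print(u,h[184,u],(tog(W[184,u])*1000).round(),W[184,u,2].round(3))
```

```text
[116.77037477  61.0005464 ] 0.3488812690339728
[[ 68.79749964  -3.71186956]
 [ 66.72904288  -3.7067573 ]
 [171.5758513    2.9956126 ]
 [186.17992395   3.21270847]]
slide top face/back [[163.04888683   7.97556464]
 [178.24201133   8.1935104 ]]
plate end [[ 225.79640667    1.0304842 ]
 [ 213.62738838  -52.81814507]
 [-230.91380036   47.3705735 ]
 [-226.7942994   -61.42813619]]
206 [ 18 134 240] [49.  2.] 0.044
209 [ 18 135 240] [51.  1.] 0.04
212 [ 18 134 239] [54.  1.] 0.04
215 [ 17 135 238] [56.  1.] 0.037
218 [ 18 133 241] [59.  1.] 0.037
221 [ 18 133 240] [62.  0.] 0.037
224 [ 18 127 239] [65. -0.] 0.034
227 [ 17  87 239] [68. -0.] 0.033
230 [ 18  58 239] [70. -1.] 0.03
233 [ 17  32 241] [73. -2.] 0.026
236 [ 15  21 245] [74. -5.] 0.009
239 [ 15  21 245] [77. -5.] 0.009
```

Run:
```python
from h import *
from w import wscan
cams.camera("top")
s=state(); print(s["qd"].round(3),s["time"])
i=cams.camera_info("wrist"); p,d=cams.camera("wrist"); np.savez("pics/w2.npz",p=p,d=d)
wscan(p,i)
W=cloud("wrist",d,i); g=tog(W)*1000; h=cv2.cvtColor(p,cv2.COLOR_RGB2HSV)
m=(W[...,2]>.02)&(W[...,2]<.05)&(abs(g[...,1])<50)&(g[...,0]<140)&(g[...,0]>0); print("toe depth max x",np.percentile(g[m],[99,99.7,100],0))
m=(W[...,2]>.05)&(W[...,2]<.057)&(abs(g[...,1])<60)&(g[...,0]>140)&(g[...,0]<230); print("slide",np.percentile(g[m],[1,50,99],0).round(1).tolist())
m=(h[...,1]<60)&(h[...,2]>110)&(W[...,2]<.015)&(abs(g[...,1])<50)&(g[...,0]>200)&(g[...,0]<260);print("plate end",np.percentile(g[m][:,0],99.5))
plan(.125,-.003,.03,3,0)
```

```text
[-0.056 -0.008 -0.078  0.01  -0.04   0.003 -0.114] 1.45
plate x120 y [-56.8  58.2]
plate x135 y [-56.9  59.2]
plate x150 y [-56.9  58.4]
toe tip x 82.6 y -2.2
 behind 12 y [-22.9  17.7] mid -2.6
 behind 25 y [-29.4  27.5] mid -0.9
 behind 40 y [-35.   34.6] mid -0.2
toe depth max x [[80.73879255 36.06454329]
 [82.31987562 37.02489478]
 [82.75053218 37.94117908]]
slide [[177.1, -56.1], [185.7, 4.3], [195.1, 57.8]]
plate end 237.82435143985992
t 1.5 gauge [122.3  -5. ] z 0.2067 F [-1.   0.1 -0.6] turn [-0.  -0.1  0. ]
[0.06, 0.09, 5.89] [-0.02, -0.03, 0.01]
[0.06, 0.09, 5.89] [-0.02, -0.03, 0.01]
[0.06, 0.09, 5.89] [-0.02, -0.03, 0.01]
```

Emit:
carry_out([
  [[-0.2,0.1,4.0],[0,0,0],0],
  [[-0.1,0.1,5.0],[0,0,0],0],
  [[0,0.1,5.0],[0,0,0],0],
  [[0,0,4.0],[0,0,0],0],
  [[0,0,0.5],[0,0,0],0],
])

```text
time: 2.12
tcp_pos: [0.4801, 0.1376, 0.0198]
tool_rot: [0.458, -3.102, -0.0]
ft_force: [-0.7, 0.6, 0.8]
width: -0.0001
finger_force: 0.0
```

Run:
```python
from h import *
i=cams.camera_info("wrist"); p,d=cams.camera("wrist"); cv2.imwrite("pics/w3.png",p[:,:,::-1])
plan(.110,-.002,.019,2,0)
```

```text
t 2.175 gauge [130.3  -6.7] z 0.0209 F [0.1 0.1 0.2] turn [ 0.  -0.2  0.5]
[0.24, -1.01, 0.1] [0.02, -0.11, 0.24]
[0.24, -1.02, 0.1] [0.02, -0.11, 0.24]
```

View pics/w3.png

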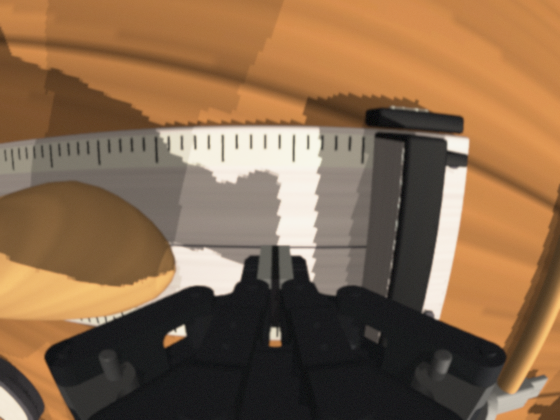

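The toe tip is at (175,262), the scribed centre line at row 246, and the closed fingertips at (275,250).

Run:
```python
from h import *
i=cams.camera_info("wrist")
print("toe",(tog(plane("wrist",[[176,262]],.026,i))*1000).round(1))
print("line",(tog(plane("wrist",[[200,246],[235,246],[360,247]],.010,i))*1000).round(1))
print("fingers",(tog(plane("wrist",[[257,250],[275,250],[292,250]],.022,i))*1000).round(1))
```

```text
toe [[83.8 -4.5]]
line [[ 92.4  -2.3]
 [110.8  -1.9]
 [175.4  -2.4]]
fingers [[122.6   1. ]
 [131.1   1.1]
 [139.1   1.2]]
```

Emit:
carry_out([
  [[0.2,-1.2,0.1],[0,0,0.3],0],
  [[0.1,-0.8,0],[0,0,0.2],0],
  [[0,-0.5,0],[0,0,0],0],
  [[0,-0.4,0],[0,0,0],0],
  [[0,-0.4,0],[0,0,0],0],
])

```text
time: 2.8
tcp_pos: [0.4901, 0.1042, 0.0216]
tool_rot: [-0.442, 3.11, 0.0]
ft_force: [-0.5, -0.6, 0.0]
width: -0.0003
finger_force: 0.0
```

Emit:
carry_out([
  [[0,-0.4,0],[0,0,0],0],
  [[0,-0.4,0],[0,0,0],0],
  [[0,-0.4,0],[0,0,0],0],
  [[0,-0.4,0],[0,0,0],0],
  [[0,-0.2,0],[0,0,0],0],
])

```text
time: 3.42
tcp_pos: [0.4948, 0.0869, 0.0213]
tool_rot: [0.442, -3.11, -0.0]
ft_force: [-0.1, 1.3, 0.6]
width: 0.0001
finger_force: 1.2
```

```bash
cat > look.py <<'E'
from h import *
import sys
def look(name):
    i=cams.camera_info("wrist"); p,d=cams.camera("wrist"); cv2.imwrite(f"pics/{name}.png",p[:,:,::-1]); W=cloud("wrist",d,i); g=tog(W)*1000
    t,dt=cams.camera("top"); Wt=cloud("top",dt); gt=tog(Wt)*1000; hs=cv2.cvtColor(t,cv2.COLOR_RGB2HSV)
    c=(Wt[...,2]>.108)&(Wt[...,2]<.119)&(hs[...,1]>90)&(abs(gt[...,1])<45)&(gt[...,0]<-50)&(gt[...,0]>-200)
    q=gt[c]; 
    if len(q)>50: 
        (cx,cy),wh,a=cv2.minAreaRect(q.astype(np.float32)); print("top cone",len(q),round(cx,1),round(cy,1),np.round(wh,1),"ang",round(min(a,a-90,key=abs),2),"mean",q.mean(0).round(1))
    np.savez(f"pics/{name}.npz",p=p,d=d,t=t,dt=dt)
if __name__=="__main__":
    look(sys.argv[1]); plan(.0,-.003,.019,1,0)
E
python3 look.py w4
```

```text
top cone 295 -115.2 1.3 [35.1 86. ] ang -2.09 mean [-115.2    1. ]
t 3.525 gauge [77.6 -5.3] z 0.0213 F [-0.7  1.4  0.7] turn [-0.  -0.  -0.1]
[0.21, -7.76, 0.23] [-0.01, -0.0, -0.13]
```

Emit:
carry_out([
  [[0,-0.3,0],[0,0,0],0],
  [[0,-0.3,0],[0,0,0],0],
  [[0,-0.2,0],[0,0,0],0],
  [[0,-0.2,0],[0,0,0],0],
  [[0,-0.1,0],[0,0,0],0],
])

```text
time: 4.15
tcp_pos: [0.4979, 0.0764, 0.0213]
tool_rot: [0.442, -3.11, -0.0]
ft_force: [-0.3, 1.8, 0.4]
width: -0.0001
finger_force: 1.1
```

```bash
python3 look.py w5
```

```text
top cone 305 -123.9 2.0 [35.4 87.4] ang -3.56 mean [-123.9    1.3]
t 4.25 gauge [66.8 -5.2] z 0.0213 F [0.3 0.7 0.1] turn [-0.  -0.  -0.1]
[0.21, -6.68, 0.23] [-0.01, -0.0, -0.12]
```

View pics/w5.png

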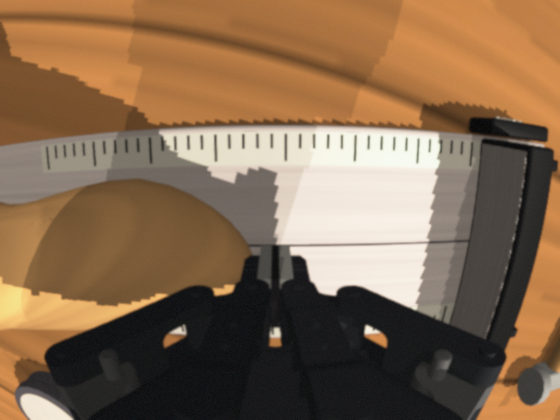

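Yaw is drifting negative, to about -3.6 deg. I'll push while dragging towards +y so that friction turns the toe back.

Emit:
carry_out([
  [[0.05,-0.2,0],[0,0,0],0],
  [[0.15,-0.2,0],[0,0,0],0],
  [[0.2,-0.2,0],[0,0,0],0],
  [[0.2,-0.15,0],[0,0,0],0],
  [[0.2,-0.15,0],[0,0,0],0],
])

```text
time: 4.88
tcp_pos: [0.4925, 0.0707, 0.0216]
tool_rot: [-0.448, 3.108, 0.008]
ft_force: [-3.4, 15.1, 1.9]
width: 0.0003
finger_force: 6.3
```

```bash
python3 look.py w6
```

```text
top cone 304 -127.3 3.1 [34.8 88.8] ang -2.48 mean [-128.1    2.9]
t 4.975 gauge [62.9  1.8] z 0.0216 F [-2.5 13.   1.8] turn [0.3 0.1 0.1]
[-0.46, -6.3, 0.23] [0.28, 0.12, 0.12]
```

Force is 13 N, so the heel is touching something. I'll check the cup in enlarged top and scene crops.

Run:
```python
from h import *
t,_=cams.camera("top"); s,ds=cams.camera("scene")
a=cv2.resize(t[170:245,265:360,::-1],(400,316),interpolation=cv2.INTER_CUBIC); b=cv2.resize(s[180:275,215:335,::-1],(400,316),interpolation=cv2.INTER_CUBIC)
cv2.imwrite("pics/cup1.png",np.hstack([a,b]))
# predicted positions of seated heel in top: cup back inner & gauge markers
```

```text
(no output)
```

View pics/cup1.png

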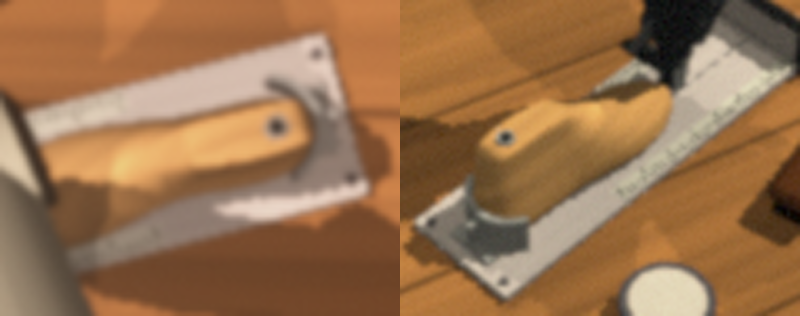

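The heel is inside the cup but resting on its +y side, with a gap left at the -y side and the back. I'll keep a moderate push and drag the toe further to +y, which swings the heel to -y.

Emit:
carry_out([
  [[0.15,0,0],[0,0,0],0],
  [[0.15,0,0],[0,0,0],0],
  [[0.15,0,0],[0,0,0],0],
  [[0.15,-0.05,0],[0,0,0],0],
  [[0,-0.05,0],[0,0,0],0],
])

```text
time: 5.7
tcp_pos: [0.4867, 0.069, 0.0216]
tool_rot: [-0.45, 3.108, 0.009]
ft_force: [-3.4, 17.4, 1.4]
width: -0.0008
finger_force: 7.0
```

```bash
python3 look.py w7
```

```text
top cone 316 -126.8 4.1 [34.4 88. ] ang -0.02 mean [-127.1    4. ]
t 5.8 gauge [62.9  7.6] z 0.0215 F [-2.9 16.4  2.9] turn [0.3 0.1 0.2]
[-1.05, -6.29, 0.22] [0.32, 0.12, 0.17]
```

By the tool contact (half finger about 8.3 mm, toe at about 54.6 mm) the heel is at about -185 mm, which matches the cup's back. I'll back off and compare the last with the cup and the centre line.

Emit:
carry_out([
  [[0,1.0,0],[0,0,0],0],
  [[0,2.5,0],[0,0,0],0],
  [[-2.0,1.5,-3.0],[0,0,0],0],
  [[-2.0,0,-4.0],[0,0,0],0],
  [[0,0,-2.0],[0,0,0],0],
])

```text
time: 6.42
tcp_pos: [0.5144, 0.1221, 0.1135]
tool_rot: [-0.441, 3.106, -0.001]
ft_force: [-0.8, -0.5, -0.1]
width: 0.0002
finger_force: 0.0
```

```bash
cat > chk.py <<'E'
from h import *
import sys
from scipy.optimize import least_squares
def ring(n,z):
    p,d=z["p"],z["d"]; W=cloud(n,d); g=tog(W)*1000; h=cv2.cvtColor(p,cv2.COLOR_RGB2HSV)
    m=(d>0)&(h[...,1]<100)&(W[...,2]>.047)&(W[...,2]<.056)&(abs(g[...,1])<45)&(g[...,0]<-140)&(g[...,0]>-205); q=g[m]
    r=least_squares(lambda c:np.hypot(*(q-c[:2]).T)-37,[-150,0],loss="soft_l1"); return r.x,len(q),np.abs(r.fun).mean()
def cone(n):
    p,d=cams.camera(n); W=cloud(n,d); g=tog(W)*1000; h=cv2.cvtColor(p,cv2.COLOR_RGB2HSV)
    m=(d>0)&(h[...,1]>80)&(W[...,2]>.108)&(W[...,2]<.119)&(abs(g[...,1])<45)&(g[...,0]<-50)&(g[...,0]>-210); q=g[m]
    c,wh,a=cv2.minAreaRect(q.astype(np.float32))
    dk=(h[...,2]<90)&(d>0)&(W[...,2]>.1)&(W[...,2]<.119)&(abs(g[...,1])<20)&(g[...,0]<-100)&(g[...,0]>-200)
    hp=np.argwhere(dk)[:,::-1]; hm=hp.mean(0) if len(hp) else None
    return np.round(c,1),np.round(wh,1),round(min(a,a-90,key=abs),2),hm,len(hp)
if __name__=="__main__":
    print(np.abs(state()["qd"]).max())
    hs={}
    for n in("top","scene"):
        print(n,"cup",ring(n,np.load(f"pics/{n}0.npz"))); r=cone(n); print(" cone",r); hs[n]=r[3]
    if all(v is not None for v in hs.values()):
        A=[];b=[]
        for n,v in hs.items():
            e,dd,r=rays(n,[v]); w=r.apply(dd)[0]; w/=np.linalg.norm(w); M=np.eye(3)-np.outer(w,w); A.append(M); b.append(M@e)
        X=np.linalg.solve(sum(A),sum(b)); print("hole",(tog(X)*1000).round(1),X[2].round(4))
    s=state(); i=cams.camera_info("wrist"); p,d=cams.camera("wrist"); cv2.imwrite(f"pics/{sys.argv[1]}.png",p[:,:,::-1]); np.savez(f"pics/{sys.argv[1]}.npz",p=p,d=d)
    plan(.1,-.04,.1,1,0)
E
python3 chk.py w8
```

```text
0.3190950705965129
top cup (array([-151.09209956,   -0.93954122]), 57, np.float64(1.6494769420577218))
 cone (array([-127.6,    4.2]), array([34.8, 85.9]), -1.07, array([330., 200.]), 1)
scene cup (array([-154.18733199,   -2.72742511]), 70, np.float64(2.7640030908928575))
 cone (array([-132.3,    0.3]), array([36. , 84.7]), -0.52, array([246.33333333, 220.66666667]), 3)
hole [-149.8    4.1] 0.1127
t 6.575 gauge [105.7 -31.8] z 0.112 F [ 0.2 -0.1 -0.6] turn [-0.1  0.1 -0.2]
[-0.82, -0.57, 1.2] [-0.07, 0.09, -0.18]
```

View pics/w8.png

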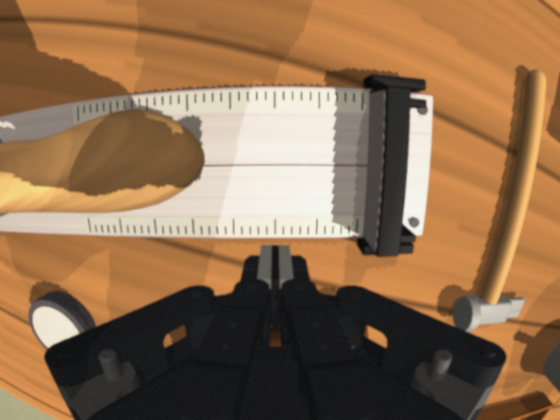

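Toe tip is at (203,157) and the centre line runs along row 165. I'll measure the toe, line, slide and plate end in this same view.

Run:
```python
from h import *
i=cams.camera_info("wrist"); z=np.load("pics/w8.npz"); p,d=z["p"],z["d"]
T=lambda uv,h:(tog(plane("wrist",uv,h,i))*1000).round(1).tolist()
print("toe",T([[203,157],[205,157]],.026)); print("line",T([[215,164],[280,165],[360,166]],.01)); print("plate end",T([[433,160],[428,200]],.01))
print("plate sides at u=280", T([[280,87],[280,240]],.010))
W=cloud("wrist",d,i); g=tog(W)*1000; h=cv2.cvtColor(p,cv2.COLOR_RGB2HSV)
m=(W[...,2]>.048)&(W[...,2]<.058)&(abs(g[...,1])<60)&(g[...,0]>140)&(g[...,0]<230); print("slide",np.percentile(g[m],[1,50,99],0).round(1).tolist())
m=(W[...,2]>.018)&(W[...,2]<.05)&(abs(g[...,1])<45)&(g[...,0]<100)&(d>0)&(h[...,1]>60); q=g[m]; tip=np.percentile(q[:,0],99.8); print("depth tip",tip)
for b in(6,12,25,40):
    s=q[abs(q[:,0]-tip+b)<2]; print(b,np.percentile(s[:,1],[1,99]).round(1),np.percentile(s[:,1],[1,99]).mean())
```

```text
toe [[55.2, 10.6], [56.6, 10.5]]
line [[60.8, 3.2], [110.4, 1.9], [172.3, 1.7]]
plate end [[235.7, 8.4], [234.4, -25.3]]
plate sides at u=280 [[110.5, 60.8], [110.4, -58.5]]
slide [[177.0, -55.2], [185.0, 5.4], [194.6, 58.7]]
depth tip 54.41521970646271
6 [-5.1 25.9] 10.390815771987167
12 [-9.9 31.5] 10.770870443898874
25 [-17.7  39.9] 11.124194368201158
40 [-23.5  44.2] 10.352753817163832
```

Relative to the line, the toe is about 9 mm to +y, so the drag overshot. The heel is in the cup within about 3 mm. Next I'll push the toe's side gently back to -y.

Emit:
carry_out([
  [[3.0,-2.2,0],[0,0,0],0],
  [[3.0,-2.3,0],[0,0,0],0],
  [[3.0,-2.3,0],[0,0,0],0],
  [[0.2,0,3.0],[0,0,0],0],
  [[0,0,2.0],[0,0,0],0],
])

```text
time: 7.2
tcp_pos: [0.4401, 0.0295, 0.0594]
tool_rot: [0.439, -3.108, 0.001]
ft_force: [0.3, -1.2, 0.5]
width: 0.0002
finger_force: 0.0
```

Run:
```python
from h import *
cams.camera("wrist"); plan(.038,.054,.021,3,0)
i=cams.camera_info("wrist"); p,d=cams.camera("wrist"); cv2.imwrite("pics/w9.png",p[:,:,::-1])
W=cloud("wrist",d,i); g=tog(W)*1000
m=(d>0)&(W[...,2]>.015)&(W[...,2]<.045)&(g[...,0]>25)&(g[...,0]<75)&(abs(g[...,1])<60); q=g[m]; print(len(q)); print(np.percentile(q,[.5,50,99.5],0).round(1))
```

```text
t 7.25 gauge [38.7 64.6] z 0.0574 F [-1.1 -0.7 -1.6] turn [ 0.1 -0.4 -0.2]
[-0.36, -0.02, 1.21] [0.02, -0.12, -0.07]
[-0.36, -0.02, 1.21] [0.02, -0.12, -0.07]
[-0.36, -0.02, 1.21] [0.02, -0.12, -0.07]
187
[[36.2 -4.7]
 [39.3  5.4]
 [42.5 13.8]]
```

Emit:
carry_out([
  [[-0.3,0,1.8],[0,-0.2,0],0],
  [[-0.5,0,1.8],[0,-0.2,0],0],
  [[-0.5,0,0],[0,0,0],0],
  [[-0.4,0,0],[0,0,0],0],
  [[-0.3,0,0],[0,0,0],0],
])

```text
time: 7.92
tcp_pos: [0.4619, 0.037, 0.026]
tool_rot: [-0.441, 3.103, 0.001]
ft_force: [-0.6, 0.6, 0.2]
width: -0.0002
finger_force: 0.7
```

Emit:
carry_out([
  [[-0.2,0,0],[0,0,0],0],
  [[-0.2,0,0],[0,0,0],0],
  [[-0.2,0,0],[0,0,0],0],
  [[-0.1,0,0],[0,0,0],0],
  [[0,0,0],[0,0,0],0],
])

```text
time: 8.55
tcp_pos: [0.4682, 0.0391, 0.0255]
tool_rot: [-0.442, 3.103, 0.002]
ft_force: [-3.5, 1.6, 4.7]
width: 0.0002
finger_force: 2.9
```

```bash
python3 chk.py w10
```

```text
0.002767524644419367
top cup (array([-151.09209956,   -0.93954122]), 57, np.float64(1.6494769420577218))
 cone (array([-125.8,    2. ]), array([33.8, 87.7]), -2.62, None, 0)
scene cup (array([-154.18733199,   -2.72742511]), 70, np.float64(2.7640030908928575))
 cone (array([-131.7,    0.6]), array([38. , 83.4]), -4.64, array([246., 221.]), 1)
t 8.7 gauge [39.3 33.7] z 0.0255 F [-3.8  2.3  4.8] turn [ 0.   0.4 -0.1]
[-7.42, 6.08, -7.4] [0.01, 0.4, -0.09]
```

Emit:
carry_out([
  [[1.2,0,0],[0,0,0],0],
  [[0.3,0.5,-5.0],[0,0,0],0],
  [[-2.5,1.7,-3.5],[0,0,0],0],
  [[-3.0,2.2,0],[0,0,0],0],
  [[-2.5,2.0,0],[0,0,0],0],
])

```text
time: 9.32
tcp_pos: [0.5139, 0.1181, 0.1117]
tool_rot: [-0.439, 3.101, 0.001]
ft_force: [-0.3, -0.7, 0.1]
width: -0.0003
finger_force: 0.0
```

```bash
cat > toe.py <<'E'
from h import *
import sys
def toe(name):
    for k in range(3): cams.camera("wrist")
    i=cams.camera_info("wrist"); p,d=cams.camera("wrist"); cv2.imwrite(f"pics/{name}.png",p[:,:,::-1]); np.savez(f"pics/{name}.npz",p=p,d=d)
    W=cloud("wrist",d,i); g=tog(W)*1000; h=cv2.cvtColor(p,cv2.COLOR_RGB2HSV)
    m=(W[...,2]>.018)&(W[...,2]<.05)&(abs(g[...,1])<50)&(g[...,0]<130)&(d>0)&(h[...,1]>60)
    k,l,st,_=cv2.connectedComponentsWithStats(m.astype(np.uint8)); m=l==1+np.argmax(st[1:,4]); q=g[m]; tip=np.percentile(q[:,0],99.8); print("depth tip",tip.round(1))
    for b in(6,12,25): s=q[abs(q[:,0]-tip+b)<2]; e=np.percentile(s[:,1],[1,99]); print(b,e.round(1),e.mean().round(1))
    v,u=np.mgrid[:420,:560]; P=(tog(plane("wrist",np.c_[u.ravel(),v.ravel()],.010,i))*1000)
    wh=((h[...,1]<60)&(h[...,2]>100)).ravel()
    for a in(100,120,140):
        s=wh&(abs(P[:,0]-a)<5)&(abs(P[:,1])<75); e=np.percentile(P[s,1],[.5,99.5]); 
        c=(abs(P[:,0]-a)<5)&(abs(P[:,1])<7); V=h[...,2].ravel()[c].astype(float); y=P[c,1]; b=np.array([V[abs(y-t)<.8].mean() for t in np.arange(-6,6.1,.5)]); print("plate x",a,e.round(1),"mid",e.mean().round(1),"line y",np.arange(-6,6.1,.5)[b.argmin()],b.min().round(),np.median(b))
    m=(W[...,2]>.048)&(W[...,2]<.058)&(abs(g[...,1])<60)&(g[...,0]>tip+5)&(g[...,0]<230); print("slide",np.percentile(g[m],[1,50,99],0).round(1).tolist())
    plan(.1,-.03,.11,1,0)
toe(sys.argv[1])
E
python3 toe.py w11
```

```text
depth tip 53.9
6 [-14.3  16.6] 1.2
12 [-19.7  22.5] 1.4
25 [-26.6  31.1] 2.3
plate x 100 [-57.9  60. ] mid 1.0 line y 0.0 206.0 245.03846153846155
plate x 120 [-57.9  60. ] mid 1.1 line y 0.5 204.0 245.03571428571428
plate x 140 [-58.   59.7] mid 0.8 line y 0.5 201.0 244.96153846153845
slide [[176.7, -56.5], [184.6, 4.1], [194.6, 57.5]]
t 9.525 gauge [102.5 -30.5] z 0.1105 F [ 0.  -1.1 -0. ] turn [-0.   0.4 -0.1]
[0.05, -0.25, 0.05] [-0.03, 0.38, -0.09]
```

The toe is centred to about 0.7 mm from the line. Next I'll push it straight home along the line.

Emit:
carry_out([
  [[1.6,-0.8,3.0],[0,0.2,0],0],
  [[1.5,-0.8,3.0],[0,0.2,0],0],
  [[0,0,2.9],[0,0,0],0],
  [[0,-0.6,0],[0,0,0],0],
  [[0,-0.6,0],[0,0,0],0],
])

```text
time: 10.15
tcp_pos: [0.491, 0.0818, 0.0224]
tool_rot: [-0.441, 3.11, -0.001]
ft_force: [0.1, 0.6, 0.4]
width: -0.0004
finger_force: 0.0
```

Emit:
carry_out([
  [[0,-0.4,0],[0,0,0],0],
  [[0,-0.3,0],[0,0,0],0],
  [[0,-0.3,0],[0,0,0],0],
  [[0,-0.1,0],[0,0,0],0],
  [[0,0,0],[0,0,0],0],
])

```text
time: 10.78
tcp_pos: [0.4938, 0.0724, 0.0218]
tool_rot: [-0.443, 3.11, 0.0]
ft_force: [0.2, 0.5, 0.3]
width: -0.0001
finger_force: 0.2
```

```bash
python3 chk.py w12
```

```text
0.0036575683584587817
top cup (array([-151.09209956,   -0.93954122]), 57, np.float64(1.6494769420577218))
 cone (array([-128.4,    2.3]), array([35.1, 85.7]), -2.51, None, 0)
scene cup (array([-154.18733199,   -2.72742511]), 70, np.float64(2.7640030908928575))
 cone (array([-133.7,   -0.6]), array([34.2, 84.9]), -0.66, array([246.5, 221. ]), 2)
t 10.925 gauge [64.2 -0.1] z 0.0217 F [-0.1 -0.5  0.7] turn [ 0.   0.  -0.1]
[-3.99, 3.59, -7.83] [0.01, 0.0, -0.09]
```

Emit:
carry_out([
  [[0,-0.1,0],[0,0,0],0],
  [[0,-0.1,0],[0,0,0],0],
  [[0,-0.1,0],[0,0,0],0],
  [[0,-0.1,0],[0,0,0],0],
  [[0,0,0],[0,0,0],0],
])

```text
time: 11.55
tcp_pos: [0.494, 0.0714, 0.0217]
tool_rot: [0.446, -3.109, -0.005]
ft_force: [-1.9, 8.7, 1.8]
width: -0.0002
finger_force: 3.6
```

```bash
python3 chk.py w13
```

```text
0.0028492461583464394
top cup (array([-151.09209956,   -0.93954122]), 57, np.float64(1.6494769420577218))
 cone (array([-127. ,    2.1]), array([34.7, 90.1]), -1.17, None, 0)
scene cup (array([-154.18733199,   -2.72742511]), 70, np.float64(2.7640030908928575))
 cone (array([-133.6,   -1.2]), array([34.7, 84.4]), -2.03, array([246.33333333, 221.33333333]), 3)
t 11.7 gauge [63.1 -0.1] z 0.0217 F [-1.7  8.4  1.2] turn [0.2 0.  0. ]
[-3.99, 3.71, -7.82] [0.17, 0.01, 0.04]
```

Solid stop at 8.7 N with the tool at the same x as before. I'll look straight down into the cup with the wrist camera to check the heel's seating.

Emit:
carry_out([
  [[0,1.0,0],[0,0,0],0],
  [[-0.5,1.0,-4.0],[0,0,0],0],
  [[-2.0,0,-5.0],[0,0,0],0],
  [[-2.0,-2.0,-3.0],[0,0,0],0],
  [[-1.6,-4.0,0],[0,0,0],0],
])

```text
time: 12.32
tcp_pos: [0.5674, 0.0487, 0.1452]
tool_rot: [-0.447, 3.103, -0.0]
ft_force: [0.7, -0.7, -0.6]
width: -0.0001
finger_force: 0.0
```

Emit:
carry_out([
  [[0,-5.8,0],[0,0,0],0],
  [[0,-5.8,0],[0,0,0],0],
  [[0,-5.0,0],[0,0,0],0],
  [[0,0,0.8],[0,0,0],0],
  [[0,0,0],[0,0,0],0],
])

```text
time: 12.95
tcp_pos: [0.6096, -0.1122, 0.1326]
tool_rot: [0.441, -3.108, -0.001]
ft_force: [-0.7, 0.4, -1.0]
width: 0.0001
finger_force: 0.0
```

Run:
```python
from h import *
for k in range(2): cams.camera("wrist")
i=cams.camera_info("wrist"); p,d=cams.camera("wrist"); np.savez("pics/w14.npz",p=p,d=d)
c=plane("wrist",[[0,0]],.05,i)
# pixel of cup centre
g=tog(cloud("wrist",d,i))*1000; z=cloud("wrist",d,i)[...,2]
k=np.argmin(np.hypot(g[...,0]+152,g[...,1])+1e3*(d<=0)); v,u=divmod(k,560); print(u,v,tog(i["eye"])*1000,i["eye"][2])
v0=max(0,min(420-150,v-75)); u0=max(0,min(560-200,u-100)); print("crop",u0,v0)
cv2.imwrite("pics/w14.png",cv2.resize(p[v0:v0+150,u0:u0+200,::-1],None,fx=4,fy=4,interpolation=cv2.INTER_CUBIC))
plan(-.15,-.061,.13,1,0)
```

```text
257 134 [-143.47913925    5.89228132] 0.2759125840736788
crop 157 59
t 13.1 gauge [-144.1  -61.1] z 0.1338 F [ 0.3 -0.   0.1] turn [ 0. -0.  0.]
[0.01, -0.59, 0.38] [0.05, -0.01, 0.05]
```

View pics/w14.png

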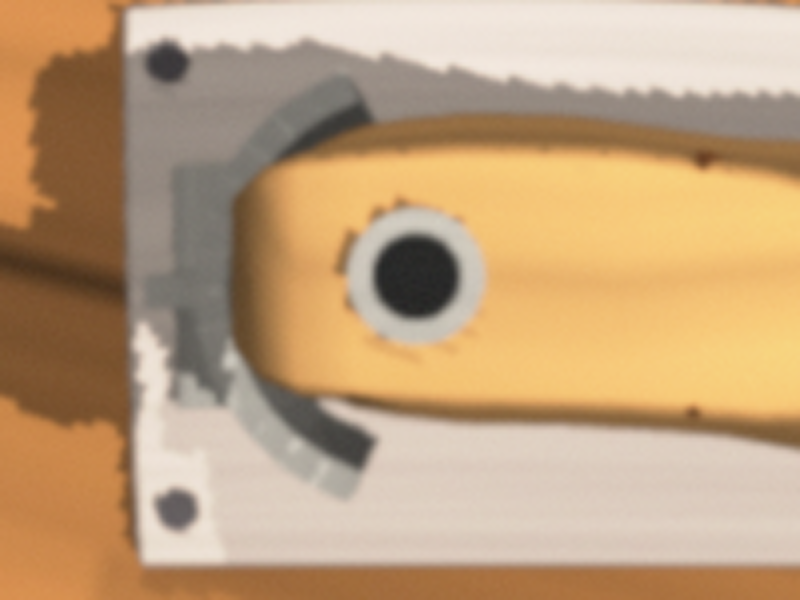

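The cup lips' outer corners are at crop (347,75) and (347,500), and the hole centre is at (416,275). The heel is deep in the cup but nearer the upper (+y) wall. I'll convert these.

Run:
```python
from h import *
i=cams.camera_info("wrist"); z=np.load("pics/w14.npz"); p,d=z["p"],z["d"]
T=lambda c,h:(tog(plane("wrist",np.array(c)/4.+[157,59],h,i))*1000).round(1)
print("lips outer",T([[347,75],[347,500]],.052).tolist(),"corner screws",T([[167,62],[177,509]],.01).tolist())
print("hole",T([[416,275]],.114).tolist(),"plate edge x", T([[126,200],[137,500]],.01).tolist(),"plate side",T([[400,4],[400,565]],.01).tolist())
W=cloud("wrist",d,i); g=tog(W)*1000; h=cv2.cvtColor(p,cv2.COLOR_RGB2HSV); Z=W[...,2]*1000
wood=(d>0)&(h[...,1]>80)&(Z>25)
for x in(-165,-155,-145,-135,-125,-115,-105,-95,-85):
    s=wood&(abs(g[...,0]-x)<2.5)&(abs(g[...,1])<50)
    c=s&(Z>111); y=g[s][:,1]; zz=Z[s]; a=y.argmin(); b=y.argmax(); e=np.percentile(g[c][:,1],[2,98]) if c.sum()>5 else np.zeros(2)
    print(x,"y %.1f (z%.0f) .. %.1f (z%.0f) mid %.1f"%(y[a],zz[a],y[b],zz[b],(y[a]+y[b])/2),"cone",e.round(1),e.mean().round(1))
s=(d>0)&(h[...,1]<60)&(Z>47)&(Z<57)&(g[...,0]<-125)&(g[...,0]>-200)&(abs(g[...,1])<46); q=g[s]
from scipy.optimize import least_squares
r=least_squares(lambda c:np.hypot(*(q-c[:2]).T)-37,[-150,0],loss="soft_l1"); print("cup",r.x,len(q),abs(r.fun).mean())
```

```text
lips outer [[-164.4, 36.3], [-165.1, -37.9]] corner screws [[-205.5, 46.4], [-205.7, -47.7]]
hole [[-150.2, 2.6]] plate edge x [[-214.5, 17.8], [-214.4, -45.7]] plate side [[-157.6, 56.7], [-158.3, -60.1]]
-165 y -49.4 (z180) .. 29.7 (z31) mid -9.9 cone [-48.7  16.8] -15.9
-155 y -49.1 (z180) .. 31.1 (z31) mid -9.0 cone [-48.7  18.2] -15.2
-145 y -50.0 (z137) .. 32.0 (z29) mid -9.0 cone [-49.6  18.6] -15.5
-135 y -49.9 (z226) .. 31.8 (z31) mid -9.0 cone [-42.7  18.4] -12.1
-125 y -49.5 (z184) .. 31.0 (z33) mid -9.2 cone [-14.8  18.3] 1.7
-115 y -49.9 (z222) .. 30.5 (z32) mid -9.7 cone [-49.4  17.4] -16.0
-105 y -49.6 (z238) .. 28.8 (z37) mid -10.4 cone [-48.8  15. ] -16.9
-95 y -49.1 (z199) .. 28.2 (z34) mid -10.5 cone [-48.7  12.3] -18.2
-85 y -49.7 (z217) .. 27.7 (z37) mid -11.0 cone [-49.6 -47.7] -48.6
cup [-1.51791792e+02  6.81850017e-02] 1144 1.5912693705508547
```

Relative to the cup and plate centre (about -0.8), the heel sits about 3 mm to +y, touching the cup's +y flank. I'll nudge it across with the outside of one finger: gripper open so the body stays clear of the cone, pushing low on the last just ahead of the cup.

Run:
```python
from h import *
s=state(); print(s["qpos"].round(2))
print("+90:");plan(-.135,.115,.135,6,90)
print("-90:");plan(-.135,.115,.135,9,-90)
```

```text
[ 0.35  0.54 -0.28  1.71  0.18  0.92  1.85]
+90:
t 13.1 gauge [-144.1  -61.1] z 0.1338 F [ 0.3 -0.   0.1] turn [  0.   0. -90.]
[2.94, 0.15, -0.02] [0.01, 0.01, -14.99]
[2.8, 0.91, -0.02] [0.01, 0.01, -14.99]
[2.47, 1.6, -0.02] [0.01, 0.01, -14.99]
[1.97, 2.18, -0.02] [0.01, 0.01, -14.99]
[1.34, 2.62, -0.02] [0.01, 0.01, -14.99]
[0.61, 2.87, -0.02] [0.01, 0.01, -14.99]
-90:
t 13.1 gauge [-144.1  -61.1] z 0.1338 F [ 0.3 -0.   0.1] turn [ 0. -0. 90.]
[1.96, 0.1, -0.01] [0.0, -0.0, 10.01]
[1.94, -0.24, -0.01] [0.0, -0.0, 10.01]
[1.87, -0.57, -0.01] [0.0, -0.0, 10.01]
[1.75, -0.89, -0.01] [0.0, -0.0, 10.01]
[1.56, -1.18, -0.01] [0.0, -0.0, 10.01]
[1.34, -1.43, -0.01] [0.0, -0.0, 10.01]
[1.07, -1.64, -0.01] [0.0, -0.0, 10.01]
[0.76, -1.8, -0.01] [0.0, -0.0, 10.01]
[0.44, -1.91, -0.01] [0.0, -0.0, 10.01]
```

Emit:
carry_out([
  [[1.9,0.1,-1.5],[0,0,10],0],
  [[1.9,-0.2,0],[0,0,10],0],
  [[1.9,-0.6,0],[0,0,10],0],
  [[1.7,-0.9,0],[0,0,10],0],
  [[1.6,-1.2,0],[0,0,10],1],
])

```text
time: 13.72
tcp_pos: [0.5158, -0.1333, 0.1492]
tool_rot: [0.918, 3.004, 0.001]
ft_force: [0.4, -0.6, 0.4]
width: 0.0172
finger_force: 0.0
```

Emit:
carry_out([
  [[1.3,-1.4,0],[0,0,10],1],
  [[1.1,-1.6,0],[0,0,10],1],
  [[0.8,-1.8,0],[0,0,10],1],
  [[0.4,-1.9,0],[0,0,10],1],
  [[0,0,0],[0,0,0],1],
])

```text
time: 14.35
tcp_pos: [0.4397, -0.1512, 0.1491]
tool_rot: [-1.883, -2.514, 0.0]
ft_force: [0.2, -0.3, 0.1]
width: 0.0856
finger_force: 0.0
```

Run:
```python
from h import *
cams.camera("top"); plan(-.135,.107,.011,4,-90); s=state(); print(s["qpos"].round(2),s["width"])
```

```text
t 14.4 gauge [-135.6  113.2] z 0.1492 F [-0.1  0.4 -0.4] turn [0.1 0.  0.2]
[0.02, 0.15, 3.46] [0.02, 0.01, 0.05]
[0.02, 0.15, 3.46] [0.02, 0.01, 0.05]
[0.01, 0.15, 3.46] [0.02, 0.01, 0.05]
[0.01, 0.16, 3.46] [0.02, 0.01, 0.05]
[ 0.23  0.25  0.05  2.09 -0.02  0.8   0.58] 0.08544540812781636
```

Emit:
carry_out([
  [[0,0,4.5],[0,0,0],1],
  [[0,0,4.5],[0,0,0],1],
  [[0,0.4,3.5],[0,0,0],1],
  [[0,0.6,1.2],[0,0,0],1],
  [[0,0.5,0],[0,0,0],1],
])

```text
time: 15.02
tcp_pos: [0.4554, -0.1471, 0.0114]
tool_rot: [-1.882, -2.513, 0.0]
ft_force: [-2.6, 0.1, 0.3]
width: 0.0853
finger_force: 0.0
```

Run:
```python
from h import *
cams.camera("top"); plan(-.135,.0857,.011,4,-90)
i=cams.camera_info("wrist"); p,d=cams.camera("wrist"); cv2.imwrite("pics/w15.png",p[:,:,::-1])
```

```text
t 15.075 gauge [-136.2   97.1] z 0.0122 F [-0.8 -0.3  0.1] turn [ 0.1 -0.   0. ]
[0.03, 0.29, 0.03] [0.01, -0.0, 0.01]
[0.03, 0.29, 0.03] [0.01, -0.0, 0.01]
[0.03, 0.29, 0.03] [0.01, -0.0, 0.01]
[0.03, 0.29, 0.03] [0.01, -0.0, 0.01]
```

View pics/w15.png

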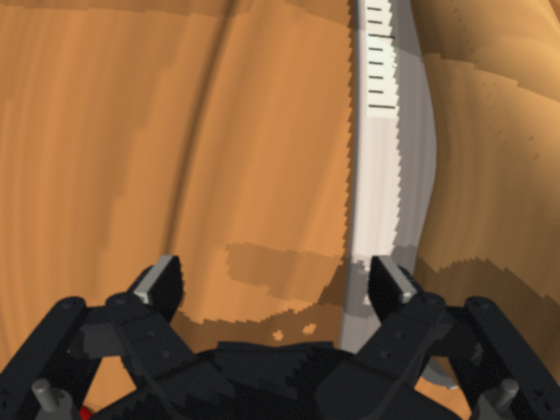

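The finger's outer edge (about (413,290)) is just short of the last's side (418,260). I'll nudge slowly.

Emit:
carry_out([
  [[0,0.3,0],[0,0,0],1],
  [[0,0.2,0],[0,0,0],1],
  [[0,0.2,0],[0,0,0],1],
  [[0,0.1,0],[0,0,0],1],
  [[0,0.1,0],[0,0,0],1],
])

```text
time: 15.75
tcp_pos: [0.4628, -0.1456, 0.0118]
tool_rot: [-1.886, -2.511, 0.001]
ft_force: [-5.1, -2.0, 4.2]
width: 0.0854
finger_force: 0.0
```

```bash
cat > heel.py <<'E'
from h import *
from chk import cone
for n in("top","scene"): print(n,cone(n)[:3])
plan(-.135,.0857,.011,1,-90); print(state()["width"],state()["finger_force"])
E
python3 heel.py
```

```text
top (array([-126.4,    4.6]), array([88.5, 61.7]), 1.83)
scene (array([-132.6,   -1.5]), array([56.4, 88.2]), -0.8)
t 15.85 gauge [-136.4   90.6] z 0.0118 F [-3.7 -1.8  3.5] turn [-0.  -0.  -0.1]
[0.14, 0.48, 0.07] [-0.05, -0.01, -0.12]
0.08565876489409732 0.0
```

Emit:
carry_out([
  [[0,0.1,0],[0,0,0],1],
  [[0,0.1,0],[0,0,0],1],
  [[0,0.1,0],[0,0,0],1],
  [[0,0,0],[0,0,0],1],
  [[0,0,0],[0,0,0],1],
])

```text
time: 16.48
tcp_pos: [0.4654, -0.1446, 0.0117]
tool_rot: [-1.886, -2.511, 0.001]
ft_force: [-5.7, -2.3, 4.9]
width: 0.0854
finger_force: 0.2
```

```bash
python3 heel.py
```

```text
top (array([-127.5,  -13. ]), array([79.5, 70.3]), 37.74)
scene (array([-136.9,  -11.9]), array([74.6, 88.4]), -43.09)
t 16.575 gauge [-136.1   88. ] z 0.0117 F [-6.1 -1.7  4.3] turn [-0.1 -0.  -0.1]
[0.11, 0.23, 0.07] [-0.09, -0.04, -0.12]
0.08533497748593037 0.24115162901409803
```

Emit:
carry_out([
  [[0,-1.2,0],[0,0,0],1],
  [[0,-0.8,-6.0],[0,0,0],1],
  [[0,0,-6.2],[0,0,0],1],
  [[-3.0,4.5,-2.0],[0,0,0],1],
  [[-4.0,5.5,0],[0,0,0],1],
])

```text
time: 17.2
tcp_pos: [0.5609, -0.188, 0.1577]
tool_rot: [1.881, 2.508, 0.006]
ft_force: [0.6, -0.9, 0.1]
width: 0.0857
finger_force: 0.0
```

```bash
cat > over.py <<'E'
from h import *
import sys
for k in range(3): cams.camera("wrist")
i=cams.camera_info("wrist"); p,d=cams.camera("wrist"); np.savez(f"pics/{sys.argv[1]}.npz",p=p,d=d)
W=cloud("wrist",d,i); g=tog(W)*1000; Z=W[...,2]*1000
k=np.argmin(np.hypot(g[...,0]+150,g[...,1])+1e3*(d<=0)); v,u=divmod(k,560); print(u,v,(tog(i["eye"])*1000).round(1),i["eye"][2])
# rectify: gauge-aligned views at z=52mm (left) sampled 0.25mm
gx,gy=np.meshgrid(np.arange(-220,-90,.25),np.arange(60,-60,-.25))
def proj(z):
    P=np.stack([*np.moveaxis(G0+gx[...,None]/1e3*np.array([np.cos(th),np.sin(th)])+gy[...,None]/1e3*np.array([-np.sin(th),np.cos(th)]),-1,0),np.full(gx.shape,z)],-1)
    c=R.from_rotvec(i["attitude"]).inv().apply((P-i["eye"]).reshape(-1,3)); r=np.hypot(c[:,0],c[:,1]); t=np.arctan2(r,c[:,2]); f=210/np.tan(np.radians(i["fov_y"]/2))
    uv=c[:,:2]/r[:,None]*t[:,None]*f+[i["cx"],i["cy"]]; uv=uv.reshape(gx.shape+(2,)).astype(np.float32)
    return cv2.remap(p[:,:,::-1],uv[...,0],uv[...,1],cv2.INTER_CUBIC)
cv2.imwrite(f"pics/{sys.argv[1]}.png",proj(.052)); cv2.imwrite(f"pics/{sys.argv[1]}c.png",proj(.114)); cv2.imwrite(f"pics/{sys.argv[1]}p.png",proj(.010))
hsv=cv2.cvtColor(p,cv2.COLOR_RGB2HSV)
big=cv2.cvtColor(proj(.114),cv2.COLOR_BGR2HSV); dk=((big[...,2]<70)&(abs(gy)<12)&(abs(gx+150)<14)).astype(np.uint8)
n,l,st,c=cv2.connectedComponentsWithStats(dk); k=1+np.argmax(st[1:,4]); print("hole",-220+c[k][0]*.25,60-c[k][1]*.25,st[k,4])
wood=(d>0)&(hsv[...,1]>80)&(Z>25)&(Z<125)&(abs(g[...,1])<45)
for x in(-145,-135,-125,-115):
    s=wood&(abs(g[...,0]-x)<2.5); y=g[s][:,1]; zz=Z[s]; a=y.argmin(); b=y.argmax(); c=g[s&(Z>111)][:,1]; e=np.percentile(c,[2,98])
    print(x,"y %.1f (z%.0f) .. %.1f (z%.0f) mid %.1f"%(y[a],zz[a],y[b],zz[b],(y[a]+y[b])/2),"cone",e.round(1),e.mean().round(1))
plan(-.211,0,.14,1)
E
python3 over.py w16
```

```text
292 144 [-137.4    9.9] 0.2956436329619156
hole -148.71935041171088 -1.740164684354987 1093
-145 y -18.5 (z110) .. 26.2 (z33) mid 3.9 cone [-17.5  14. ] -1.8
-135 y -18.1 (z111) .. 27.1 (z30) mid 4.5 cone [-17.3  13.4] -1.9
-125 y -18.7 (z111) .. 27.0 (z31) mid 4.2 cone [-17.8  13.4] -2.2
-115 y -18.7 (z110) .. 26.0 (z33) mid 3.6 cone [-17.8  12.8] -2.5
t 17.4 gauge [-203.3   11.2] z 0.1529 F [-1.3  0.6 -0.1] turn [0. 0. 0.]
[-0.76, 1.12, 1.29] [0.0, 0.0, 0.0]
```

View pics/w16.png

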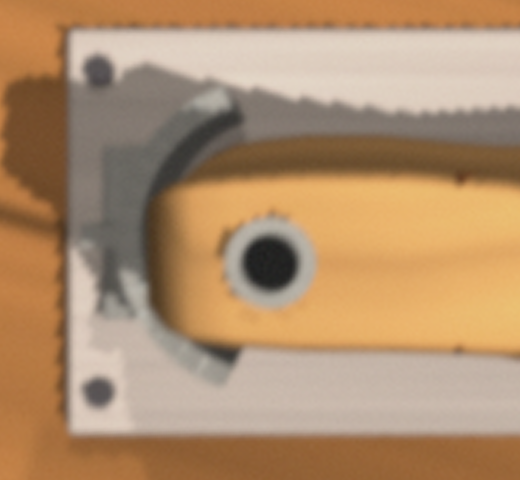

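The rectified view shows lip corners at (222,88) and (225,385) and the hole at (270,263). The heel now seems slightly past centre, to -y. I'll verify the centre line numerically in both overhead shots.

```bash
cat > ctr.py <<'E'
import cv2,numpy as np,sys
def ctr(n):
    p=cv2.cvtColor(cv2.imread(f"pics/{n}p.png"),cv2.COLOR_BGR2HSV); s=p[...,1]<70
    out=[]
    for x in(-205,-195,-125,-115,-105):
        c=s[:,int((x+220)*4)-8:int((x+220)*4)+8].mean(1)>.5; k=np.flatnonzero(c); out.append((60-k[0]*.25+60-k[-1]*.25)/2); 
    q=cv2.cvtColor(cv2.imread(f"pics/{n}.png"),cv2.COLOR_BGR2HSV)
    print("plate mids",np.round(out,2),"width",(k[-1]-k[0])*.25)
ctr(sys.argv[1])
E
python3 ctr.py w16
```

```text
plate mids [0.75 0.75 0.75 0.75 0.75] width 118.5
```

The heel moved to about -3 mm. That is the same rolling and pivoting behaviour as before, so an x-push plus a toe-side nudge can bring it back. First I'll measure the toe from above.

Emit:
carry_out([
  [[4.0,0.3,0],[0,0,0],1],
  [[5.5,0.3,0],[0,0,0],0],
  [[5.5,0.3,0],[0,0,0],0],
  [[5.0,0.2,0],[0,0,0],0],
  [[2.0,0,0],[0,0,0],0],
])

```text
time: 18.02
tcp_pos: [0.5041, 0.0306, 0.1535]
tool_rot: [-1.879, -2.516, -0.001]
ft_force: [-0.7, -1.2, 0.6]
width: 0.0123
finger_force: 0.0
```

```bash
sed -i 's/for a in(100,120,140)/for a in(75,100,120,140)/' toe.py; python3 toe.py w17
```

```text
depth tip 55.2
6 [-18.3  12.6] -2.8
12 [-23.4  18.6] -2.4
25 [-30.4  27.1] -1.7
plate x 75 [-58.4  58.5] mid 0.1 line y 0.5 191.0 234.0909090909091
plate x 100 [-58.8  58.9] mid 0.1 line y -0.5 209.0 243.45833333333334
plate x 120 [-58.6  58.8] mid 0.1 line y -0.5 208.0 243.22727272727272
plate x 140 [-58.7  58.9] mid 0.1 line y -0.5 207.0 243.0
slide [[176.4, -57.4], [178.5, -1.1], [182.8, 57.4]]
t 18.225 gauge [16.4  1.1] z 0.1537 F [ 0.3  0.4 -0.3] turn [ -0.    0.  -90.1]
[8.37, 3.1, 4.37] [-0.03, 0.0, -90.08]
```

Emit:
carry_out([
  [[3.8,0.2,0],[0,0,0],0],
  [[3.4,0.2,3.0],[0,0,0],0],
  [[0,0,5.0],[0,0,0],0],
  [[0,0,4.5],[0,0,0],0],
  [[-0.5,0,0.7],[0,0,0],0],
])

```text
time: 18.85
tcp_pos: [0.4894, 0.0899, 0.0191]
tool_rot: [-1.886, -2.508, 0.008]
ft_force: [0.2, 0.6, 0.7]
width: 0.0002
finger_force: 0.0
```

Emit:
carry_out([
  [[-0.6,0,0],[0,0,0],0],
  [[-0.4,0,0],[0,0,0],0],
  [[-0.2,0,0],[0,0,0],0],
  [[-0.2,0,0],[0,0,0],0],
  [[0,0,0],[0,0,0],0],
])

```text
time: 19.48
tcp_pos: [0.4962, 0.0788, 0.0222]
tool_rot: [1.886, 2.512, 0.001]
ft_force: [-0.1, -0.1, -0.1]
width: -0.0003
finger_force: 0.0
```

```bash
python3 -c "
from h import *
plan(.06,0,.021,1)"
```

```text
t 19.475 gauge [69.6 -4.3] z 0.0222 F [-0.1 -0.1 -0.1] turn [0. 0. 0.]
[-0.96, -0.43, 0.12] [0.0, 0.0, 0.0]
```

Emit:
carry_out([
  [[-0.3,0,0],[0,0,0],0],
  [[-0.2,0,0],[0,0,0],0],
  [[-0.1,0,0],[0,0,0],0],
  [[-0.1,0,0],[0,0,0],0],
  [[0,0,0],[0,0,0],0],
])

```text
time: 20.1
tcp_pos: [0.4974, 0.0736, 0.0217]
tool_rot: [-1.884, -2.512, -0.001]
ft_force: [-1.2, 5.2, 0.9]
width: -0.0002
finger_force: 2.7
```

```bash
python3 -c "
from h import *
from chk import cone
plan(.06,0,.021,1)
print(cone('scene')[:3])"
```

```text
t 20.1 gauge [64.3 -4. ] z 0.0217 F [-1.2  5.2  0.9] turn [0. 0. 0.]
[-0.43, -0.4, 0.07] [0.0, 0.0, 0.0]
(array([-133.3,   -5.2]), array([37. , 83.5]), -0.38)
```

Emit:
carry_out([
  [[-0.05,-0.1,0],[0,0,0],0],
  [[-0.05,-0.1,0],[0,0,0],0],
  [[-0.05,-0.15,0],[0,0,0],0],
  [[0,-0.15,0],[0,0,0],0],
  [[0,-0.1,0],[0,0,0],0],
])

```text
time: 20.78
tcp_pos: [0.4923, 0.0718, 0.0218]
tool_rot: [-1.882, -2.513, -0.004]
ft_force: [-1.0, 8.7, -0.3]
width: -0.0
finger_force: 4.0
```

```bash
python3 -c "
from h import *
from chk import cone
plan(.06,0,.021,1)
print(cone('scene')[:3])"
```

```text
t 20.775 gauge [64.   1.4] z 0.0218 F [-1.   8.7 -0.3] turn [0. 0. 0.]
[-0.4, 0.14, 0.08] [0.0, 0.0, 0.0]
(array([-132.4,   -5. ]), array([84.4, 34.2]), 0.14)
```

Emit:
carry_out([
  [[1.2,0,0],[0,0,0],0],
  [[0.3,0,-5.0],[0,0,0],0],
  [[0,0,-6.0],[0,0,0],0],
  [[-3.0,0,-2.2],[0,0,0],0],
  [[-3.5,0,0],[0,0,0],0],
])

```text
time: 21.45
tcp_pos: [0.5083, 0.0208, 0.1564]
tool_rot: [1.882, 2.51, 0.005]
ft_force: [0.1, -0.3, 0.2]
width: -0.0002
finger_force: 0.0
```

```bash
python3 toe.py w18
```

```text
depth tip 53.5
6 [-13.2  18. ] 2.4
12 [-18.2  23.4] 2.6
25 [-26.2  31.6] 2.7
plate x 75 [-58.3  59. ] mid 0.4 line y 0.0 186.0 232.86363636363637
plate x 100 [-58.1  58.6] mid 0.3 line y 0.0 202.0 243.10526315789474
plate x 120 [-58.2  59.3] mid 0.5 line y 0.0 202.0 243.0
plate x 140 [-58.4  59.3] mid 0.4 line y 0.5 198.0 242.63636363636363Traceback (most recent call last):
  File "toe.py", line 17, in <module>
    toe(sys.argv[1])
    ~~~^^^^^^^^^^^^^
  File "toe.py", line 15, in toe
    m=(W[...,2]>.048)&(W[...,2]<.058)&(abs(g[...,1])<60)&(g[...,0]>tip+5)&(g[...,0]<230); print("slide",np.percentile(g[m],[1,50,99],0).round(1).tolist())
                                                                                                        ~~~~~~~~~~~~~^^^^^^^^^^^^^^^^^^
    return _quantile_unchecked(
        a, q, axis, out, overwrite_input, method, keepdims, weights)
    return _ureduce(a,
                    func=_quantile_ureduce_func,
    ...<5 lines>...
                    overwrite_input=overwrite_input,
                    method=method)
    r = func(a, **kwargs)
    result = _quantile(arr,
                       quantiles=q,
    ...<2 lines>...
                       out=out,
                       weights=wgt)
    slices_having_nans = np.isnan(arr[-1, ...])
                                  ~~~^^^^^^^^^
IndexError: index -1 is out of bounds for axis 0 with size 0
```

Emit:
carry_out([
  [[-4.5,0,0],[0,0,0],0],
  [[-5.5,0,0],[0,0,0],0],
  [[-5.5,0,0],[0,0,0],0],
  [[-5.0,0,0],[0,0,0],0],
  [[-1.5,0,0],[0,0,0],0],
])

```text
time: 22.28
tcp_pos: [0.5676, -0.1934, 0.153]
tool_rot: [1.891, 2.509, -0.003]
ft_force: [-0.4, -0.2, 0.2]
width: 0.0001
finger_force: 0.0
```

```bash
sed -i 's/np.arange(60,-60,-.25)/np.arange(70,-70,-.25)/; s/60-c\[k\]\[1\]/70-c[k][1]/' over.py
cat > ctr.py <<'E'
import cv2,numpy as np,sys
n=sys.argv[1]; s=cv2.cvtColor(cv2.imread(f"pics/{n}p.png"),cv2.COLOR_BGR2HSV)[...,1]<70
for x in(-205,-195,-115,-105):
    k=np.flatnonzero(s[:,int((x+220)*4)-8:int((x+220)*4)+8].mean(1)>.5); print(x,"mid",70-(k[0]+k[-1])*.125,"w",(k[-1]-k[0])*.25)
h=cv2.cvtColor(cv2.imread(f"pics/{n}.png"),cv2.COLOR_BGR2HSV)
E
python3 over.py w19; python3 ctr.py w19
```

```text
280 139 [-140.5    2.8] 0.29545178727130333
hole -150.41 -1.6128888888888895 1125
-145 y -29.9 (z33) .. 26.5 (z39) mid -1.7 cone [-17.2  14.7] -1.3
-135 y -29.5 (z36) .. 27.6 (z35) mid -1.0 cone [-16.6  14.7] -1.0
-125 y -29.0 (z39) .. 27.9 (z31) mid -0.6 cone [-17.1  15.1] -1.0
-115 y -29.6 (z34) .. 26.6 (z35) mid -1.5 cone [-17.  14.] -1.5
t 22.475 gauge [-206.2    2.1] z 0.1531 F [-0.1  0.6  0. ] turn [0. 0. 0.]
[-0.48, 0.21, 1.31] [0.0, 0.0, 0.0]
-205 mid -0.125 w 118.75
-195 mid 0.125 w 118.75
-115 mid 0.0 w 118.5
-105 mid 0.0 w 118.5
```

Heel is now about -1.2 mm and the toe about +2.2 mm. A small side push of the toe by about 2 mm to -y will centre both.

Emit:
carry_out([
  [[4.5,-1.2,0],[0,0,0],0],
  [[5.5,-1.2,0],[0,0,0],0],
  [[5.5,-1.2,0],[0,0,0],0],
  [[5.0,-1.2,0],[0,0,0],0],
  [[4.0,-1.0,0],[0,0,0],0],
])

```text
time: 23.1
tcp_pos: [0.4413, 0.033, 0.1538]
tool_rot: [-1.879, -2.517, -0.001]
ft_force: [0.4, 0.4, 0.3]
width: -0.0003
finger_force: 0.0
```

Emit:
carry_out([
  [[0,0,2.5],[0,0,0],0],
  [[0,0,5.0],[0,0,0],0],
  [[0,0,4.7],[0,0,0],0],
  [[0,0.5,0.6],[0,0,0],0],
  [[0,0.5,0],[0,0,0],0],
])

```text
time: 23.72
tcp_pos: [0.4536, 0.033, 0.0264]
tool_rot: [-1.884, -2.514, -0.001]
ft_force: [0.6, 0.3, 0.1]
width: 0.0001
finger_force: 0.0
```

```bash
python3 -c "
from h import *
cams.camera('top');plan(.039,.036,.0255,1)"
```

```text
t 23.775 gauge [37.  47.5] z 0.0273 F [1.4 0.1 0.3] turn [0. 0. 0.]
[0.2, 1.15, 0.18] [0.0, 0.0, 0.0]
```

Emit:
carry_out([
  [[0.1,0.4,0.2],[0,0,0],0],
  [[0.1,0.4,0],[0,0,0],0],
  [[0,0.3,0],[0,0,0],0],
  [[0,0.1,0],[0,0,0],0],
  [[0,0,0],[0,0,0],0],
])

```text
time: 24.4
tcp_pos: [0.4643, 0.0368, 0.0238]
tool_rot: [-1.887, -2.512, 0.0]
ft_force: [-0.6, 0.7, -0.2]
width: -0.0
finger_force: 0.0
```

Emit:
carry_out([
  [[0,0.1,0],[0,0,0],0],
  [[0,0.05,0],[0,0,0],0],
  [[0,0.05,0],[0,0,0],0],
  [[0,0,0],[0,0,0],0],
  [[0,0,0],[0,0,0],0],
])

```text
time: 25.02
tcp_pos: [0.466, 0.0373, 0.0237]
tool_rot: [-1.886, -2.512, 0.0]
ft_force: [-0.3, -0.3, -0.5]
width: -0.0001
finger_force: 0.3
```

```bash
python3 -c "
from h import *
cams.camera('top');plan(.039,.0315,.0255,1)"
```

```text
t 25.075 gauge [38.3 36.3] z 0.0237 F [-1.8 -0.9  0.5] turn [0. 0. 0.]
[0.07, 0.48, -0.18] [0.0, 0.0, 0.0]
```

Emit:
carry_out([
  [[0,0.1,0],[0,0,0],0],
  [[0,0.1,0],[0,0,0],0],
  [[0,0.05,0],[0,0,0],0],
  [[0,0,0],[0,0,0],0],
  [[0,0,0],[0,0,0],0],
])

```text
time: 25.7
tcp_pos: [0.4685, 0.0383, 0.0237]
tool_rot: [-1.886, -2.512, -0.0]
ft_force: [-1.5, 1.0, 0.0]
width: 0.0005
finger_force: 0.7
```

```bash
python3 -c "
from h import *
cams.camera('top');plan(.039,.0315,.0255,1)"
```

```text
t 25.75 gauge [38.4 33.7] z 0.0237 F [-1.4  1.1  0.3] turn [0. 0. 0.]
[0.06, 0.22, -0.18] [0.0, 0.0, 0.0]
```

Emit:
carry_out([
  [[0,-1.2,0],[0,0,0],0],
  [[0,-0.5,-5.0],[0,0,0],0],
  [[0,0,-6.0],[0,0,0],0],
  [[-1.0,2.5,-1.5],[0,0,0],0],
  [[-1.0,2.7,0],[0,0,0],0],
])

```text
time: 26.38
tcp_pos: [0.5096, 0.0281, 0.1513]
tool_rot: [1.884, 2.508, 0.005]
ft_force: [0.2, 0.5, 0.4]
width: 0.0003
finger_force: 0.0
```

```bash
sed -i '/m=(W\[...,2\]>.048)/d' toe.py; python3 toe.py w20
```

```text
depth tip 53.7
6 [-16.3  16.4] 0.0
12 [-20.7  20.9] 0.1
25 [-28.4  29.4] 0.5
plate x 75 [-58.2  59.2] mid 0.5 line y 0.5 196.0 233.36363636363637
plate x 100 [-57.9  59.5] mid 0.8 line y 0.0 212.0 243.45833333333334
plate x 120 [-57.9  59.4] mid 0.8 line y 0.0 212.0 243.125
plate x 140 [-58.   59.4] mid 0.7 line y 1.0 213.0 242.6818181818182
t 26.575 gauge [17.9 -0.5] z 0.1484 F [-0.2 -0.5 -0.8] turn [ -0.   -0.  -90.1]
[8.22, 2.93, 3.84] [-0.04, -0.04, -90.15]
```

The toe is on the line to within 0.5 mm. One last gentle straight push to be sure it's home, then a heel check.

Emit:
carry_out([
  [[3.8,0,0],[0,0,0],0],
  [[3.2,0,3.0],[0,0,0],0],
  [[0,0,5.0],[0,0,0],0],
  [[-0.3,0,4.2],[0,0,0],0],
  [[-0.7,0,0.5],[0,0,0],0],
])

```text
time: 27.2
tcp_pos: [0.4868, 0.0856, 0.019]
tool_rot: [-1.882, -2.509, 0.009]
ft_force: [0.1, -0.5, 0.7]
width: 0.0001
finger_force: 0.0
```

Emit:
carry_out([
  [[-0.5,0,0],[0,0,0],0],
  [[-0.3,0,0],[0,0,0],0],
  [[-0.2,0,0],[0,0,0],0],
  [[0,0,0],[0,0,0],0],
  [[0,0,0],[0,0,0],0],
])

```text
time: 27.82
tcp_pos: [0.4941, 0.0769, 0.0221]
tool_rot: [1.886, 2.512, 0.001]
ft_force: [0.1, 0.9, 0.1]
width: 0.0001
finger_force: 0.0
```

```bash
python3 -c "
from h import *
plan(.0642,0,.021,1)"
```

```text
t 27.825 gauge [68.4 -1.7] z 0.0221 F [0.1 0.9 0.1] turn [0. 0. 0.]
[-0.42, -0.17, 0.11] [0.0, 0.0, 0.0]
```

Emit:
carry_out([
  [[-0.2,-0.05,0],[0,0,0],0],
  [[-0.2,-0.05,0],[0,0,0],0],
  [[-0.1,0,0],[0,0,0],0],
  [[-0.1,0,0],[0,0,0],0],
  [[0,0,0],[0,0,0],0],
])

```text
time: 28.45
tcp_pos: [0.4939, 0.0724, 0.0216]
tool_rot: [-1.883, -2.512, -0.001]
ft_force: [-1.7, 6.3, 0.6]
width: -0.0003
finger_force: 3.0
```

```bash
python3 -c "
from h import *
plan(.0642,0,.021,1)"
```

```text
t 28.45 gauge [64.1 -0.3] z 0.0216 F [-1.7  6.3  0.6] turn [0. 0. 0.]
[0.01, -0.03, 0.06] [0.0, 0.0, 0.0]
```

Emit:
carry_out([
  [[1.2,0,0],[0,0,0],0],
  [[0.3,0,-5.0],[0,0,0],0],
  [[0,0,-6.0],[0,0,0],0],
  [[-3.0,0,-2.2],[0,0,0],0],
  [[-3.5,0,0],[0,0,0],0],
])

```text
time: 29.08
tcp_pos: [0.5106, 0.0229, 0.1565]
tool_rot: [1.881, 2.511, 0.006]
ft_force: [0.8, -0.4, 0.2]
width: -0.0001
finger_force: 0.0
```

```bash
python3 toe.py w21
```

```text
depth tip 53.6
6 [-15.7  14.4] -0.7
12 [-20.8  21.2] 0.2
25 [-28.4  29.1] 0.3
plate x 75 [-58.3  59.1] mid 0.4 line y 0.0 189.0 233.375
plate x 100 [-58.1  58.6] mid 0.3 line y 0.0 207.0 243.45454545454547
plate x 120 [-58.2  59.3] mid 0.6 line y 0.5 205.0 243.0909090909091
plate x 140 [-58.4  59.3] mid 0.4 line y 0.0 210.0 242.6818181818182
t 29.275 gauge [11.6  0. ] z 0.1537 F [ 0.1  0.6 -0.7] turn [ -0.   -0.  -90.2]
[8.85, 2.97, 4.36] [-0.02, -0.0, -90.22]
```

Emit:
carry_out([
  [[-4.5,0,0],[0,0,0],0],
  [[-5.5,0,0],[0,0,0],0],
  [[-5.5,0,0],[0,0,0],0],
  [[-5.0,0,0],[0,0,0],0],
  [[-1.5,0,0],[0,0,0],0],
])

```text
time: 29.9
tcp_pos: [0.5698, -0.1916, 0.1531]
tool_rot: [1.891, 2.509, -0.002]
ft_force: [0.7, 1.1, -0.5]
width: -0.0002
finger_force: 0.0
```

```bash
python3 over.py w22; python3 ctr.py w22
```

```text
276 141 [-139.4    0.2] 0.2954797831115952
hole -150.43705357142858 -1.762946428571425 1120
-145 y -30.1 (z33) .. 26.6 (z36) mid -1.8 cone [-17.7  14.4] -1.6
-135 y -29.5 (z37) .. 27.6 (z33) mid -1.0 cone [-16.9  14.3] -1.3
-125 y -29.1 (z40) .. 26.3 (z37) mid -1.4 cone [-17.4  14.2] -1.6
-115 y -29.2 (z39) .. 26.9 (z31) mid -1.2 cone [-17.1  13.2] -1.9
t 30.1 gauge [-205.1   -0.5] z 0.1531 F [-0.4  0.2  0. ] turn [0. 0. 0.]
[-0.59, -0.05, 1.31] [0.0, 0.0, 0.0]
-205 mid -0.125 w 118.75
-195 mid 0.125 w 118.75
-115 mid 0.0 w 118.5
-105 mid 0.0 w 118.5
```

Result: heel -1.4 mm, toe -0.2 mm, yaw about 0.3 deg, and home against the cup back. That is good. Now the toe slide: go behind it.

Emit:
carry_out([
  [[4.0,0,0],[0,0,0],0],
  [[5.5,0,0],[0,0,0],0],
  [[5.5,0,0],[0,0,0],0],
  [[5.5,0,0],[0,0,0],0],
  [[5.5,0,0],[0,0,0],0],
])

```text
time: 30.72
tcp_pos: [0.4954, 0.0653, 0.1539]
tool_rot: [-1.881, -2.515, -0.001]
ft_force: [0.7, 0.3, 0.2]
width: -0.0002
finger_force: 0.0
```

Emit:
carry_out([
  [[5.5,0,0],[0,0,0],0],
  [[5.0,0,0],[0,0,0],0],
  [[4.5,0,0],[0,0,0],0],
  [[1.6,0,0],[0,0,0],0],
  [[0,0,0],[0,0,0],0],
])

```text
time: 31.35
tcp_pos: [0.4496, 0.2224, 0.1538]
tool_rot: [-1.88, -2.516, 0.0]
ft_force: [0.7, -0.3, 0.7]
width: -0.0002
finger_force: 0.0
```

```bash
python3 -c "
from h import *
cams.camera('top');plan(.220,0,.024,3,-90)"
```

```text
t 31.4 gauge [ 2.185e+02 -1.000e-01] z 0.1537 F [-0.4 -0.9 -0.6] turn [-0.  0.  0.]
[0.05, -0.0, 4.32] [-0.01, 0.01, 0.0]
[0.05, -0.0, 4.32] [-0.01, 0.01, 0.0]
[0.05, -0.0, 4.32] [-0.01, 0.01, 0.0]
```

Emit:
carry_out([
  [[0.1,0,4.5],[0,0,0],0],
  [[0.1,0,4.5],[0,0,0],0],
  [[0,0,3.7],[0,0,0],0],
  [[-0.5,0,0.2],[0,0,0],0],
  [[-0.5,0,0],[0,0,0],0],
])

```text
time: 32.02
tcp_pos: [0.4543, 0.2114, 0.0255]
tool_rot: [1.888, 2.51, 0.0]
ft_force: [-0.3, -0.2, -0.1]
width: -0.0001
finger_force: 0.0
```

Emit:
carry_out([
  [[-0.6,0,0],[0,0,0],0],
  [[-0.8,0,0],[0,0,0],0],
  [[-1.0,0,0],[0,0,0],0],
  [[-1.0,0,0],[0,0,0],0],
  [[-1.0,0,0],[0,0,0],0],
])

```text
time: 32.65
tcp_pos: [0.466, 0.1699, 0.0249]
tool_rot: [1.886, 2.512, 0.001]
ft_force: [0.8, 2.9, 1.3]
width: -0.0001
finger_force: 1.2
```

Emit:
carry_out([
  [[-1.0,0,0],[0,0,0],0],
  [[-1.0,0,0],[0,0,0],0],
  [[-1.0,0,0],[0,0,0],0],
  [[-1.0,0,0],[0,0,0],0],
  [[-1.0,0,0],[0,0,0],0],
])

```text
time: 33.28
tcp_pos: [0.4797, 0.1219, 0.0247]
tool_rot: [-1.886, -2.512, -0.0]
ft_force: [1.0, 2.8, 0.4]
width: 0.0001
finger_force: 1.2
```

```bash
python3 -c "
from h import *
plan(.0825,0,.024,1,-90)"
```

```text
t 33.275 gauge [115.6  -0.5] z 0.0247 F [1.  2.8 0.4] turn [-0.  -0.  -0.1]
[-3.31, -0.05, 0.07] [-0.0, -0.0, -0.1]
```

Emit:
carry_out([
  [[-0.8,0,0],[0,0,0],0],
  [[-0.7,0,0],[0,0,0],0],
  [[-0.5,0,0],[0,0,0],0],
  [[-0.3,0,0],[0,0,0],0],
  [[-0.2,0,0],[0,0,0],0],
])

```text
time: 33.9
tcp_pos: [0.4864, 0.0984, 0.0247]
tool_rot: [-1.886, -2.512, 0.0]
ft_force: [-0.7, 3.0, 0.6]
width: -0.0002
finger_force: 1.0
```

```bash
cat > sl.py <<'E'
from h import *
plan(.0825,0,.024,1,-90)
i=cams.camera_info("wrist"); p,d=cams.camera("top"); W=cloud("top",d); g=tog(W)*1000
E
python3 sl.py
```

```text
t 33.9 gauge [91.2 -0.4] z 0.0247 F [-0.7  3.   0.6] turn [-0.  -0.  -0.1]
[-0.87, -0.04, 0.07] [-0.02, -0.01, -0.1]
```

Emit:
carry_out([
  [[-0.15,0,0],[0,0,0],0],
  [[-0.1,0,0],[0,0,0],0],
  [[-0.1,0,0],[0,0,0],0],
  [[-0.1,0,0],[0,0,0],0],
  [[-0.1,0,0],[0,0,0],0],
])

```text
time: 34.58
tcp_pos: [0.4879, 0.0932, 0.0247]
tool_rot: [-1.886, -2.512, 0.0]
ft_force: [-0.9, 1.4, -1.1]
width: 0.0001
finger_force: 1.0
```

Emit:
carry_out([
  [[-0.05,0,0],[0,0,0],0],
  [[-0.05,0,0],[0,0,0],0],
  [[-0.05,0,0],[0,0,0],0],
  [[-0.05,0,0],[0,0,0],0],
  [[0,0,0],[0,0,0],0],
])

```text
time: 35.2
tcp_pos: [0.4885, 0.0912, 0.0247]
tool_rot: [-1.887, -2.512, 0.0]
ft_force: [0.1, 0.5, -0.4]
width: -0.0002
finger_force: 0.9
```

```bash
python3 sl.py
```

```text
t 35.2 gauge [83.6 -0.3] z 0.0247 F [ 0.1  0.5 -0.4] turn [-0.   0.  -0.1]
[-0.11, -0.03, 0.07] [-0.02, 0.0, -0.11]
```

Emit:
carry_out([
  [[-0.05,0,0],[0,0,0],0],
  [[-0.05,0,0],[0,0,0],0],
  [[-0.05,0,0],[0,0,0],0],
  [[0,0,0],[0,0,0],0],
  [[0,0,0],[0,0,0],0],
])

```text
time: 35.88
tcp_pos: [0.4888, 0.09, 0.0247]
tool_rot: [-1.886, -2.512, 0.0]
ft_force: [-1.4, 2.7, -0.1]
width: 0.0
finger_force: 1.6
```

```bash
python3 sl.py
```

```text
t 35.875 gauge [82.5 -0.3] z 0.0247 F [-1.4  2.7 -0.1] turn [-0.  -0.  -0.1]
[0.0, -0.03, 0.07] [-0.02, -0.01, -0.09]
```

Emit:
carry_out([
  [[-0.05,0,0],[0,0,0],0],
  [[-0.03,0,0],[0,0,0],0],
  [[0,0,0],[0,0,0],0],
  [[0,0,0],[0,0,0],0],
  [[0,0,0],[0,0,0],0],
])

```text
time: 36.55
tcp_pos: [0.4888, 0.09, 0.0247]
tool_rot: [-1.885, -2.512, -0.001]
ft_force: [-2.5, 5.7, 0.6]
width: -0.0001
finger_force: 2.8
```

```bash
python3 sl.py
```

```text
t 36.55 gauge [82.4 -0.4] z 0.0247 F [-2.5  5.7  0.6] turn [-0.  -0.1 -0.1]
[0.01, -0.04, 0.07] [-0.01, -0.05, -0.06]
```

The slide stopped and force rose, so it is touching the toe. I'll back off, lift clear and check the end state.

Emit:
carry_out([
  [[0.5,0,0],[0,0,0],0],
  [[1.2,0,0],[0,0,0],0],
  [[0.3,0,-4.5],[0,0,0],0],
  [[0,0,-6.0],[0,0,0],0],
  [[-3.0,0,-2.5],[0,0,0],0],
])

```text
time: 37.22
tcp_pos: [0.4936, 0.0825, 0.1583]
tool_rot: [1.878, 2.514, 0.008]
ft_force: [0.1, -0.3, -0.0]
width: -0.0002
finger_force: 0.0
```

Emit:
carry_out([
  [[-5.0,0,0],[0,0,0],0],
  [[-2.0,0,0],[0,0,0],0],
  [[0,0,0],[0,0,0],0],
  [[0,0,0],[0,0,0],0],
  [[0,0,0],[0,0,0],0],
])

```text
time: 37.85
tcp_pos: [0.5111, 0.014, 0.1546]
tool_rot: [-1.883, -2.514, -0.0]
ft_force: [-0.7, 0.2, 0.6]
width: 0.0
finger_force: 0.0
```

Run:
```python
from h import *
cams.camera("wrist"); i=cams.camera_info("wrist"); p,d=cams.camera("wrist"); W=cloud("wrist",d,i); g=tog(W)*1000; Z=W[...,2]*1000; h=cv2.cvtColor(p,cv2.COLOR_RGB2HSV)
m=(d>0)&(Z>48)&(Z<58)&(h[...,1]<90)&(h[...,2]<90)&(g[...,0]>40)&(g[...,0]<130)&(abs(g[...,1])<60); print("slide top",np.percentile(g[m],[2,50,98],0).round(1).tolist())
w=(d>0)&(Z>20)&(Z<50)&(h[...,1]>80)&(abs(g[...,1])<50)&(g[...,0]>-20)&(g[...,0]<70); q=g[w]
for x in(42,29,14): s=q[abs(q[:,0]-x)<2]; e=np.percentile(s[:,1],[1,99]); print(x,e.round(1),e.mean().round(1))
print("wood max x",np.percentile(q[:,0],99.8))
k=(d>0)&(h[...,1]<60)&(h[...,2]>100)&(Z<15)&(abs(g[...,0]-110)<8)&(abs(g[...,1])<75)
if k.sum()>20: e=np.percentile(g[k][:,1],[.5,99.5]); print("plate mid",e,e.mean())
plan(0,0,.2,1)
```

```text
slide top [[54.6, -55.9], [63.0, 0.1], [71.3, 56.1]]
42 [-20.8  20.2] -0.3
29 [-27.8  28.8] 0.5
14 [-33.9  35. ] 0.5
wood max x 52.142409225110576
plate mid [-58.8825696   59.04695799] 0.08219419185304844
t 37.95 gauge [ 2.7 -0.4] z 0.1546 F [-0.3  0.   0.4] turn [0. 0. 0.]
[-0.27, -0.04, -4.54] [0.0, 0.0, 0.0]
```

Emit:
carry_out([
  [[-4.5,0,0],[0,0,0],0],
  [[-5.5,0,0],[0,0,0],0],
  [[-5.5,0,0],[0,0,0],0],
  [[-5.0,0,0],[0,0,0],0],
  [[-1.5,0,0],[0,0,0],0],
])

```text
time: 38.58
tcp_pos: [0.5729, -0.2031, 0.1546]
tool_rot: [1.891, 2.507, -0.002]
ft_force: [-0.0, 0.1, 0.4]
width: -0.0001
finger_force: 0.0
```

```bash
python3 over.py w23; python3 ctr.py w23
```

```text
276 120 [-150.9    0.4] 0.29675007754225424
hole -150.2423835125448 -1.7851702508960585 1116
-145 y -29.8 (z36) .. 26.4 (z39) mid -1.7 cone [-17.   14.5] -1.3
-135 y -29.4 (z39) .. 26.6 (z35) mid -1.4 cone [-17.5  14.4] -1.6
-125 y -29.9 (z34) .. 27.9 (z30) mid -1.0 cone [-17.   14.3] -1.3
-115 y -29.2 (z40) .. 26.7 (z34) mid -1.3 cone [-17.6  13.7] -2.0
t 38.775 gauge [-216.5   -0.4] z 0.1543 F [-0.1  0.3  0.7] turn [0. 0. 0.]
[0.55, -0.04, 1.43] [0.0, 0.0, 0.0]
-205 mid 0.0 w 118.5
-195 mid 0.0 w 119.0
-115 mid 0.0 w 118.5
-105 mid 0.0 w 118.5
```

Emit:
carry_out([
  [[0,0,-4],[0,0,0],0],
  [[0,0,-5],[0,0,0],0],
  [[0,0,-2],[0,0,0],0],
  [[0,0,0],[0,0,0],0],
  [[0,0,0],[0,0,0],0],
])

```text
time: 39.4
tcp_pos: [0.5722, -0.1972, 0.2634]
tool_rot: [-1.882, -2.512, 0.001]
ft_force: [0.4, 0.1, -1.0]
width: -0.0002
finger_force: 0.0
```

```bash
python3 -c "
from h import *
print(manip.finish_job())"
```

```text
the job is handed in; nothing more can be done
None
```

Job handed in at about 39 s of the 56 s: the heel is home in the cup but about 1.4 mm off centre, yaw is about 0.3°, the slide face touches the toe and the hand is clear; I viewed 11 pictures, one over the limit, and no verdict came back.

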